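# Fit the grinding wheel, clamp ring and cap on the upright sharpener spindle

### The arm

A 6-joint arm with a two-finger parallel gripper is mounted at the origin on the work surface. World frame = base frame: x ahead of the robot, y to its left, z up, the work surface at z = 0. Lengths are in m, angles in degrees, forces in N, time in s.
With the tool pointing down it reaches from about 0.325 to 0.85 m from the base axis. Payload 15.5 kg.
Tool frame: the origin (TCP) lies at the very end of the fingers, on their centre line; the grasp point (between the pads) lies 19 mm behind it (env.tcp_to_grasp is the z of the grasp point in the tool frame, in m); z points along the fingers, y is the direction in which the jaws open and shut (so a half turn about z gives the same grasp; the last joint's range is limited). The gripper opens to 91 mm and grips with 3 to 60 N. Pads are 32 mm wide; open, the fingers measure 118 mm over their backs; the gripper's body (76 mm by 178 mm) begins 60 mm behind the grasp point.
Start: joints at [-68.554, 28.281, 77.091, -0, 74.628, -5.472], TCP at [0.283, -0.557, 0.19] pointing down, gripper open.
Joint ranges: [-166.48, 166.48], [-47.26, 123.95], [12.59, 153.08], [-70.14, 250.14], [6.76, 159.57], [-176.63, 176.63]. Speed limits (degrees/s): [108.29, 108.29, 147.25, 172.46, 172.46, 172.46].

### API

Orientations are given as [roll, pitch, yaw] about the fixed x, y, z axes, in that order (R = Rz(yaw) Ry(pitch) Rx(roll)).
In Python, from rig import env, optics, ticket gives the robot as it stands.
- The arm moves only by the tool send_rows, never from a script. Its argument "commands" is one flat list of numbers, 7 for each row, row after row: the shift along the tool's x, y, z in units of 25 mm (1.0 is 25 mm), then the turn, a rotation vector about the tool's x, y, z in units of 5 degrees (1.0 is 5 degrees), then the opening, from 0 (shut) to 1 (fully open). In form: [x, y, z, wx, wy, wz, fingers, x, y, z, wx, wy, wz, fingers, ...]. A call has 1 to 20 rows; each row is the pose to reach, as a shift and turn from the pose commanded when the call began, along the tool's axes at that moment; what a row does not reach only later rows make up. A row lasts 1/10 s, in which the tool goes at most 50 mm and 8.59 degrees, less where a joint would pass 70% of its speed; a pose out of reach is approached as far as the arm can. A call with a gripper value outside its range is refused whole. The fingers move at their own pace and stop on an object; "grip_force" is the grip in N (left out, the last holds). Time passes only in rows, so rows that repeat a pose let the fingers close. It gives the time, the measured TCP pose, the force and the opening at its end, in the units of the state.
- env.read_state(): the state, without advancing time (a new reading comes with each control period).
- optics.snapshot(name): name is "side" or "top"; returns a dict with "image" (480x640x3 uint8, blue, green, red), "z_map" (480x640 float32, m along the optical axis (not along the pixel's ray), 0 where there is no reading), "camera_matrix" (3x3 intrinsics, pixels), "extrinsics" (4x4, takes a point from world to camera coordinates). Camera axes: x right, y up, looking along -z (the intrinsics and any distortion apply to the point x, -y, -z); pixel columns grow to the right and rows downward; lengths in m; the calibration is good to about 2 mm. A picture is of the moment at which its call begins.
- ticket.job_done(): hands the job in, once; it reports no verdict.
The state is a dict: "clock": time; "joints": joint angles; "qvel": joint speeds; "joint_efforts": joint torques, N m; "position": TCP position; "eef_rot": TCP orientation; "force": force on the tool from outside, world axes, zero at the start; "wrist_torque": the same for the moment, N m; "grip_width": finger opening in m.
Only numpy, scipy, OpenCV 4.12 (cv2) and the standard library are available. Lean on these libraries where they do the work, as an engineer would, in place of code of your own. Each camera call takes 0.05 s, during which the arm holds its last target.

### The job

Get the blue bench sharpener ready for use: put the pink grinding wheel down on its upright spindle, then the brass clamp ring, which you must turn gently on top of the spindle's two flats until it drops fully home onto the wheel's white hub, then push the red cap onto the thin stud until it sits flush on the clamp ring. Never force anything down hard: the wheel could crack. Leave the black spacer and all other things on the bench where they are.

Things in the scene. Friction and masses are not known exactly. Their poses are not given: they have to be found in the camera images.
- sharpener: Blue fixed bench sharpener, 200 x 170 mm, 85 mm high; origin under its centre on the bench, z up. In the middle of its top a sprung head (steel flange 56 mm across with the upright spindle) floats: pressed straight down it gives way from about 10 N (less what lies on it), 1.5 N more per mm, 12 mm at most; it is well damped and rises slowly again.
- seat (a point): Centre of the flange's top face, on the spindle's axis, 97 mm above the bench at rest (also with all three parts on); moves with the head; axes as the sharpener's. From here a round steel shaft 30 mm across rises 24 mm, then the tang from 24 to 40 mm, then the stud from 40 to 66 mm. A stiff brake locks the spindle: it does not turn in this job.
- tang_top (a point): Centre of the top of the dark two-flat tang, 40 mm above the seat; axes as the sharpener's, not the tang's. Tang section 28 x 10 mm, sharp corners. The direction of its long side is NOT measured: it lies anywhere within 0.75 rad either way of the sharpener's x axis (half a turn makes no difference).
- stud_top (a point): Centre of the top of the round stud, 9 mm across with a bevelled tip, 66 mm above the seat. Two sprung brass strips stand 2 mm out of its sides, 50 to 61.5 mm above the seat, on the tang's long axis.
- wheel_mid (a point): Grinding wheel, loose, 0.21 to 0.39 kg: pink disc 100 mm across, 16 mm thick; white round hub 50 mm across, flush below, 14 mm above the disc (30 mm high in all). Round through bore 33 mm. Point on its axis 15 mm above its underside; z up. Take it by the hub. Seated, this point is 15 mm above the seat.
- clamp_ring_mid (a point): Brass clamp ring, loose, 0.12 kg: octagon 44 mm across flats (facing along x, y and half-way), 18 mm high; through bore 30.4 mm along its x, 12 mm along its y. Centre, 9 mm above its underside; z up. Drops over the tang only with bore and tang in line within about 0.1 rad, either way round; else stays on it, centre 49 mm above the seat. Home on the hub: centre 39 mm above the seat.
- cap_mid (a point): Red round push-on cap, white dot on top, loose, 60 g, 38 mm across, 30 mm high, opening down. Round blind bore 10.6 mm across, 22 mm deep. Point on its axis 15 mm above its underside; z up. The stud's strips resist over the last 13 mm and hold it by friction: a steady push of 5 to 15 N down to the ring. Home, this point is 63 mm above the seat. Its angle about z does not matter.
- old_spacer: Black plastic ring, loose, 44 mm across, 18 mm high, round bore 18 mm: belongs to another machine and is to be left alone. Origin at the centre of its underside.
- screwdriver: Orange-handled screwdriver lying on the bench; leave alone.
- wrench: Steel wrench lying on the bench; leave alone.
- spray_can: Yellow can, 54 mm across, 150 mm high, standing; leave alone.
- mug: White mug, 80 mm across, 90 mm high, standing; leave alone.
- brush: Bench brush lying on the bench; leave alone.
- grease_jar: Small jar with a blue cap, 50 mm across, 50 mm high; leave alone.
There are look-alikes about, which are no part of the job. Of the things that look like the part that bears wheel_mid, the smallest one is meant.

How it is judged:
By the outcome, as a careful person would: the job done as asked, in the order asked, and still so for the second after the job is handed in, with the robot touching nothing.
It also fails if it takes over 72 s, if anything falls off the work surface, if the arm or the gripper's body presses on something with over 40 N, if the wrist force passes 120 N, or if a joint passes its speed limit or range.

## Working session

There is one attempt and no reset: what is moved stays moved. The work goes in short steps, Python scripts to look and compute and a tool call to move; the robot and the scene stay as the last step left them, time stands still between calls to the robot, and variables do not carry over. Pictures are saved under pics/ and viewed, and the job is handed in when it is done.

Besides the shell and the picture viewer there is one more tool, called after "Emit:" as a command line: name --argument value ..., lists and objects as JSON in quotes. send_rows: Moves the arm, as the interface text tells. Its arguments: {"type":"object","properties":{"commands":{"type":"array"},"grip_force":{"type":"number"}},"required":["commands"]}

```bash
ls; mkdir -p pics; cat > h.py <<'E'
import numpy as np, cv2
from rig import env, optics, ticket
def snap(n,fn=None):
    s=optics.snapshot(n)
    if fn: cv2.imwrite('pics/'+fn,s['image'])
    return s
def pts(s):
    K=np.array(s['camera_matrix']);E=np.array(s['extrinsics']);z=s['z_map']
    v,u=np.mgrid[0:480,0:640]
    x=(u-K[0,2])/K[0,0]*z;y=(v-K[1,2])/K[1,1]*z
    P=np.stack([x,-y,-z],-1)
    return (P-E[:3,3])@E[:3,:3]   # R^T (P-t)
def ray(s,u,v,h):
    K=np.array(s['camera_matrix']);E=np.array(s['extrinsics'])
    d=np.array([(u-K[0,2])/K[0,0],-(v-K[1,2])/K[1,1],-1.])
    c=-E[:3,:3].T@E[:3,3];d=E[:3,:3].T@d
    return c+d*(h-c[2])/d[2]
E
python3 - <<'E'
from h import *
print(env.read_state(), env.tcp_to_grasp)
for n in('top','side'):
    s=snap(n,n+'0.png');print(n,s['camera_matrix'],s['extrinsics'],s.keys())
    np.save(n+'0.npy',pts(s))
E
```

```text
pics
{'clock': 0.0, 'joints': array([-6.85522609e+01,  2.83167858e+01,  7.71288652e+01,  8.75072956e-04,
        7.46273976e+01, -5.47195090e+00]), 'qvel': array([-0.00781508, -0.00877298,  0.02335365,  0.13324051,  0.09356281,
       -0.03130498]), 'joint_efforts': array([ 9.59542704e-04, -8.78816915e+01, -3.81852329e+01,  7.05486629e-02,
        5.34023833e-02, -9.62447120e-05]), 'position': array([ 0.28281375, -0.55687795,  0.18910739]), 'eef_rot': array([-1.79927365e+02, -7.80542807e-03,  2.69194525e+01]), 'force': array([-0.41289285,  0.45278595, -0.31010669]), 'wrist_torque': array([ 0.02035126, -0.03447214, -0.00329275]), 'grip_width': 0.09117986340169985} -0.0188
top [[496.18106724   0.         323.54150064]
 [  0.         496.18106724 238.39010551]
 [  0.           0.           1.        ]] [[-2.17587219e-04 -9.99762350e-01 -2.17989722e-02  2.00283144e-02]
 [ 9.92775159e-01 -2.83160773e-03  1.19956096e-01 -5.48307862e-01]
 [-1.19989315e-01 -2.16153772e-02  9.92539843e-01 -1.29413646e+00]
 [ 0.00000000e+00  0.00000000e+00  0.00000000e+00  1.00000000e+00]] dict_keys(['image', 'z_map', 'camera_matrix', 'extrinsics'])
side [[590.07029025   0.         328.39403749]
 [  0.         590.07029025 244.37366025]
 [  0.           0.           1.        ]] [[-0.71342153 -0.70070322  0.0066873   0.41558046]
 [ 0.42676792 -0.42690529  0.79725844 -0.31239454]
 [-0.55578671  0.57163526  0.60360108 -1.00560209]
 [ 0.          0.          0.          1.        ]] dict_keys(['image', 'z_map', 'camera_matrix', 'extrinsics'])
```

View pics/top0.png

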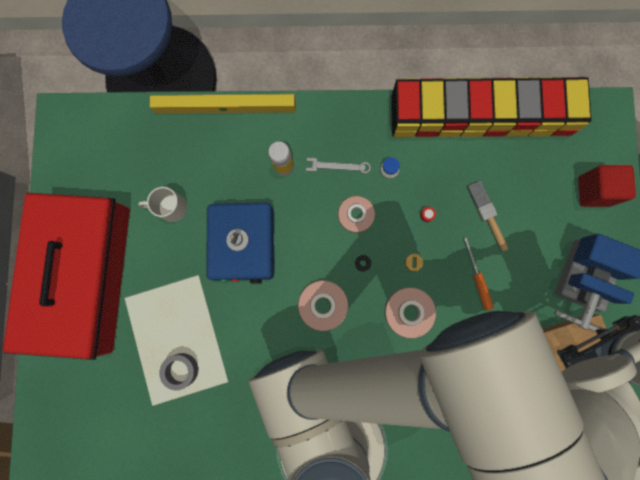

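View pics/side0.png

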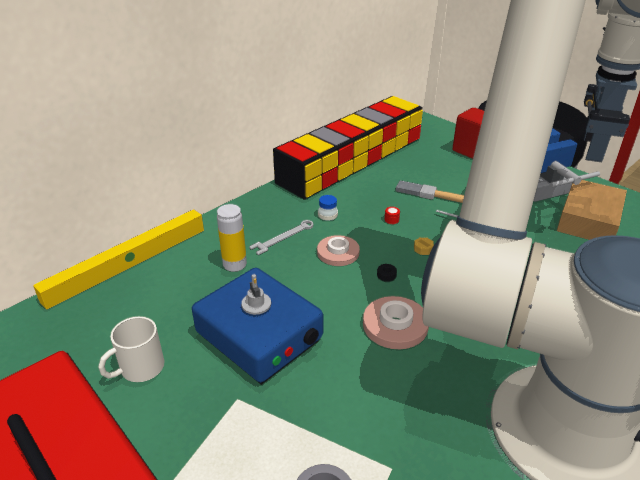

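The top view shows three pink wheels, at (357,213), (323,306) and (411,313). The one at (357,213) looks smallest. The sharpener is at (240,241), the brass ring at (415,262), the red cap at (428,213) and the black spacer at (363,263). Next I'll measure them and crop in close.

```bash
python3 - <<'E'
from h import *
im=cv2.imread('pics/top0.png');P=np.load('top0.npy')
hsv=cv2.cvtColor(im,cv2.COLOR_BGR2HSV)
def show(n,u,v,r):
    w=P[v-r:v+r+1,u-r:u+r+1].reshape(-1,3); print(n,P[v,u].round(4), 'zmax',np.percentile(w[:,2],[50,95,99]).round(4))
for n,u,v,r in [('w1',357,213,20),('w2',323,306,26),('w3',411,313,26),('ring',415,262,9),('cap',428,213,8),('spacer',363,263,9),('sharp',240,241,30),('head',237,240,13)]: show(n,u,v,r)
# pink masks
m=((hsv[...,0]<12)|(hsv[...,0]>172))&(hsv[...,1]>50)&(hsv[...,1]<150)&(hsv[...,2]>120)
for u,v in [(357,213),(323,306),(411,313)]:
    k=np.zeros_like(m);k[v-32:v+33,u-32:u+33]=1
    q=P[m&k]; q=q[(q[:,2]>.008)&(q[:,2]<.03)]
    (c,r)=cv2.minEnclosingCircle(q[:,:2].astype(np.float32)); print('pink',u,v,c,r*2,np.median(q[:,2]),len(q))
for n,(u,v) in {'a':(236,240),'w':(357,213),'r':(415,262),'c':(428,213)}.items():
    c=im[v-30:v+30,u-30:u+30]; cv2.imwrite(f'pics/c_{n}.png',cv2.resize(c,(360,360),interpolation=cv2.INTER_CUBIC))
cv2.imwrite('pics/cs.png',np.hstack([cv2.imread(f'pics/c_{n}.png')for n in 'wr']));cv2.imwrite('pics/cs2.png',np.hstack([cv2.imread(f'pics/c_{n}.png')for n in 'ac']))
s=cv2.imread('pics/side0.png'); cv2.imwrite('pics/cs3.png',cv2.resize(s[260:330,210:300],(720,560),interpolation=cv2.INTER_CUBIC))
E
```

```text
w1 [ 0.6222 -0.0722  0.0023] zmax [0.0119 0.0282 0.033 ]
w2 [ 0.3686  0.0215 -0.0034] zmax [0.0184 0.0391 0.0424]
w3 [ 0.3502 -0.2138  0.0065] zmax [0.0188 0.0397 0.0431]
ring [ 0.4868 -0.2279  0.0039] zmax [0.012  0.0204 0.0219]
cap [ 0.6159 -0.2606  0.034 ] zmax [0.0258 0.0337 0.0353]
spacer [ 0.4847 -0.0876 -0.0014] zmax [0.0039 0.0205 0.0226]
sharp [0.5318 0.2267 0.1201] zmax [0.0843 0.0987 0.1414]
head [0.5345 0.2346 0.1189] zmax [0.0902 0.1371 0.1631]
pink 357 213 (0.618755042552948, -0.06910620629787445) 0.09865883737802505 0.015133935050630746 687
pink 323 306 (0.3717249035835266, 0.021808939054608345) 0.12929767370224 0.020296980427377 1327
pink 411 313 (0.3518572151660919, -0.2096831202507019) 0.13046711683273315 0.02036998002231391 1348
```

View pics/cs.png

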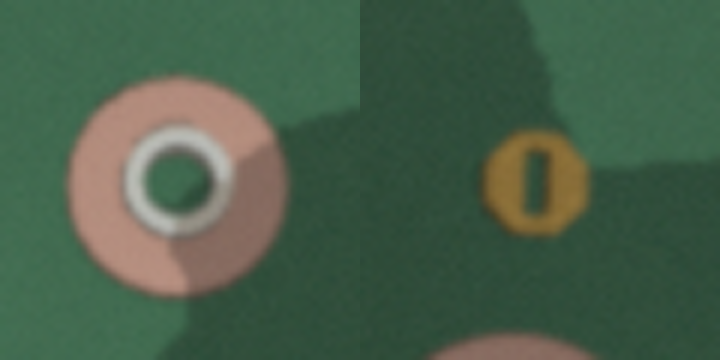

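View pics/cs2.png

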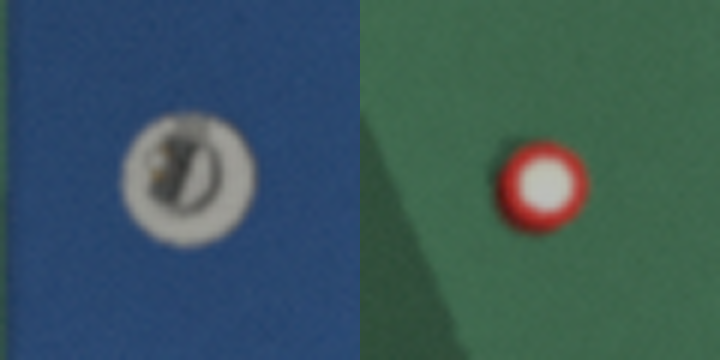

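View pics/cs3.png

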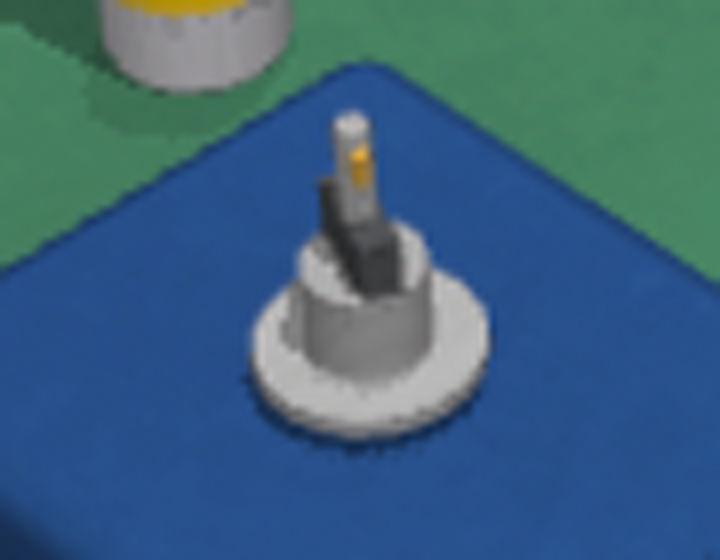

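The crops confirm the choice: the wheel at (357,213) is 99 mm across, against about 130 mm for the other two. The ring's slot lies near world x. In the side view the dark tang is visible at about (255,288). Now fine measurements.

```bash
python3 - <<'E'
from h import *
T=dict(zip(('camera_matrix','extrinsics'),(0,0)))
st=snap('top','top1.png');ss=snap('side','side1.png')
def cast(s,px,h): return np.array([ray(s,u,v,h)[:2] for u,v in px])
def fit(s,m,h,name):
    cs,_=cv2.findContours(m.astype(np.uint8),cv2.RETR_EXTERNAL,cv2.CHAIN_APPROX_NONE)
    c=max(cs,key=cv2.contourArea)[:,0].astype(float)
    q=cast(s,c,h).astype(np.float32); (cc,r)=cv2.minEnclosingCircle(q); e=cv2.fitEllipse(q)
    print(name,h,'circ',np.round(cc,4),round(2*r,4),'ell',np.round(e[0],4),np.round(e[1],4)); return q
def box(m,u,v,r):
    k=np.zeros_like(m);k[v-r:v+r+1,u-r:u+r+1]=m[v-r:v+r+1,u-r:u+r+1];return k
for n,s in(('top',st),('side',ss)):
    im=s['image'];H=cv2.cvtColor(im,cv2.COLOR_BGR2HSV).astype(int);h,S,V=H[...,0],H[...,1],H[...,2]
    wp=(357,213) if n=='top' else (338,248)
    pink=((h<14)|(h>170)|(S<60))&(V>70)
    fit(s,box(pink,*wp,25),.008 if n=='side' else .016,n+' wheel')
    fit(s,box((S<45)&(V>75),*((357,213) if n=='top' else (339,244)),13),.030,n+' hub')
    rp=(415,262) if n=='top' else (424,245)
    brass=(h>12)&(h<32)&(S>110)&(V>60)
    fit(s,box(brass,*rp,14),.018,n+' ring')
    if n=='top':
        b=box(brass,*rp,14).astype(np.uint8)
        cs,hi=cv2.findContours(b,cv2.RETR_CCOMP,cv2.CHAIN_APPROX_NONE)
        for c,x in zip(cs,hi[0]):
            if x[3]>=0 and len(c)>8:
                q=cast(s,c[:,0],.018).astype(np.float32);print('bore',cv2.minAreaRect(q),cv2.fitLine(q,2,0,.01,.01).ravel())
    cp=(428,213) if n=='top' else (392,215)
    fit(s,box((S<60)&(V>120),*cp,9),.030,n+' capdot')
    fit(s,box(((h<10)|(h>168))&(S>110)|((S<60)&(V>120)),*cp,12),.030 if n=='top' else .015,n+' cap')
    fp=(237,240) if n=='top' else (256,303)
    fit(s,box((S<50),*fp,17),.097,n+' flange')
    blue=(h>100)&(h<125)&(S>120)
    q=fit(s,box(blue|(S<50),240,241,44) if n=='top' else blue&False|box(blue,258,325,66),.085,n+' body');print(cv2.minAreaRect(q))
    u,v=fp;print(n,(V[v-20:v+14,u-14:u+14]).tolist() if 0 else '')
s=ss['image'][270:318,232:282];cv2.imwrite('pics/tang.png',cv2.resize(s,(800,768)[:2],interpolation=cv2.INTER_NEAREST))
s=st['image'][222:262,217:257];cv2.imwrite('pics/tang2.png',cv2.resize(s,(600,600),interpolation=cv2.INTER_NEAREST))
E
```

```text
top wheel 0.016 circ [ 0.6183 -0.0688] 0.1052 ell [ 0.6184 -0.0695] [0.1007 0.1032]
top hub 0.03 circ [ 0.618  -0.0683] 0.0509 ell [ 0.6182 -0.0686] [0.0478 0.0491]
top ring 0.018 circ [ 0.485 -0.222] 0.0467 ell [ 0.4854 -0.2222] [0.0436 0.045 ]
bore ((0.4857792854309082, -0.2216062992811203), (0.013357163406908512, 0.032270561903715134), 88.71158599853516) [ 0.9999974   0.00230185  0.48516867 -0.22194384]
top capdot 0.03 circ [ 0.6153 -0.2627] 0.0209 ell [ 0.6154 -0.2628] [0.0194 0.0197]
top cap 0.03 circ [ 0.6135 -0.2612] 0.0419 ell [ 0.6143 -0.2608] [0.0364 0.0402]
top flange 0.097 circ [0.539  0.2387] 0.0576 ell [0.5388 0.2386] [0.0545 0.055 ]
top body 0.085 circ [0.5368 0.2331] 0.2476 ell [0.5364 0.2346] [0.1948 0.2271]
((0.5322404503822327, 0.2338944673538208), (0.2059318572282791, 0.16994716227054596), 1.6104230880737305)
top 
side wheel 0.008 circ [ 0.6189 -0.07  ] 0.1199 ell [ 0.6194 -0.0693] [0.1015 0.118 ]
side hub 0.03 circ [ 0.6124 -0.0608] 0.0652 ell [ 0.612  -0.0612] [0.0491 0.0644]
side ring 0.018 circ [ 0.4784 -0.2118] 0.0669 ell [ 0.48   -0.2116] [0.0447 0.0662]
side capdot 0.03 circ [ 0.6156 -0.2616] 0.0213 ell [ 0.6155 -0.2616] [0.0183 0.0197]
side cap 0.015 circ [ 0.6165 -0.262 ] 0.0759 ell [ 0.6165 -0.2629] [0.0385 0.0787]
side flange 0.097 circ [0.545  0.2374] 0.0798 ell [0.5412 0.2385] [0.0511 0.0763]
side body 0.085 circ [0.5125 0.2614] 0.2985 ell [0.5119 0.2598] [0.2135 0.271 ]
((0.5118950605392456, 0.2592923045158386), (0.23686467111110687, 0.1958298236131668), 1.1267246007919312)
side
```

View pics/tang.png

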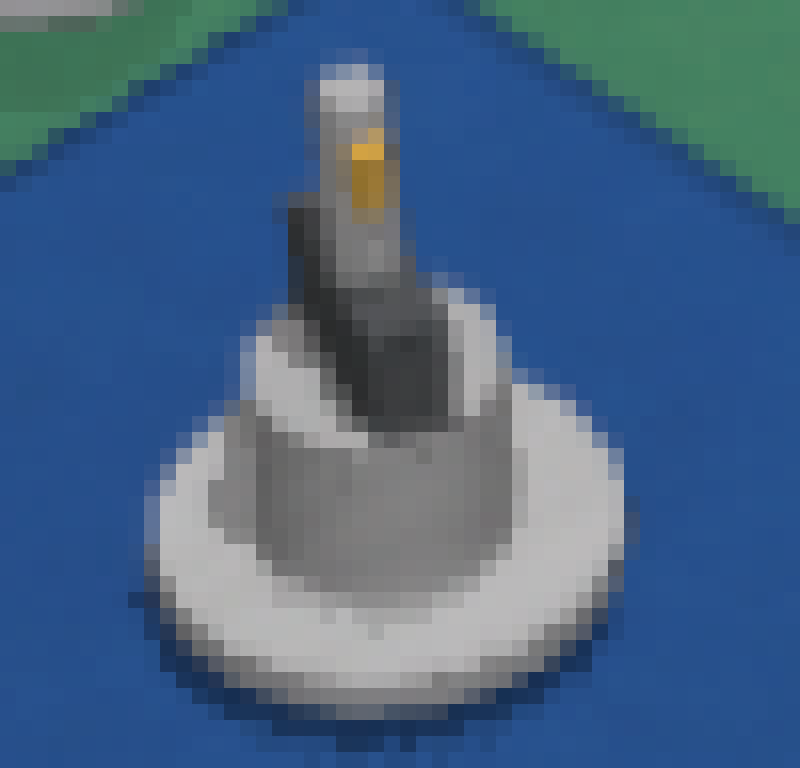

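View pics/tang2.png

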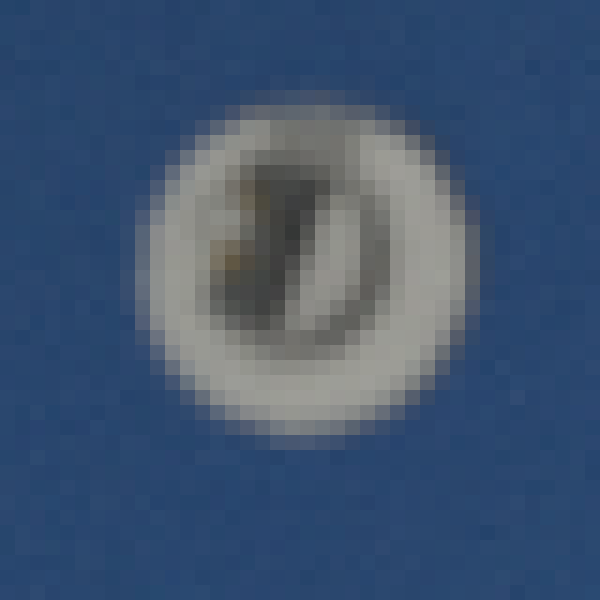

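```bash
python3 - <<'E'
from h import *
st=snap('top');ss=snap('side')
f=lambda a,b:(232+a/16-.5,270+b/16-.5)
A=ray(ss,*f(290,197),.137);B=ray(ss,*f(362,345),.137);C=ray(ss,*f(450,345),.137)
an=lambda p,q:np.degrees(np.arctan2((q-p)[1],(q-p)[0]))
print(A,B,C,'long',an(B,A),np.linalg.norm(A-B),'short',an(B,C),np.linalg.norm(B-C))
print('side stud', ray(ss,*f(352,80),.163),'centre from tang',(A+C)/2)
t=lambda a,b:(217+a/15-.5,222+b/15-.5)
a=ray(st,*t(230,260),.1527);b=ray(st,*t(253,195),.1527);print('strips',a,b,an(a,b),np.linalg.norm(a-b),(a+b)/2)
a=ray(st,*t(285,330),.125);b=ray(st,*t(325,180),.125);print('edge',an(a,b),np.linalg.norm(a-b))
# stud in top: brightness around
H=cv2.cvtColor(st['image'],cv2.COLOR_BGR2HSV)
print(st['image'][230:248,228:246].mean(-1).astype(int)); 
cs=-st['extrinsics'][:3,:3].T@st['extrinsics'][:3,3];print('cam',cs,-ss['extrinsics'][:3,:3].T@ss['extrinsics'][:3,3])
E
```

```text
[0.55312451 0.23953747 0.137     ] [0.52738714 0.25017961 0.137     ] [0.52031252 0.24312584 0.137     ] long -22.464585215973386 0.027850804386354976 short -135.0845492193663 0.009990290370355015
side stud [0.53911938 0.2395442  0.163     ] centre from tang [0.53671851 0.24133165 0.137     ]
strips [0.53344347 0.24061238 0.1527    ] [0.54410288 0.23708306 0.1527    ] -18.319642594588693 0.011228493208039913 [0.53877317 0.23884772 0.1527    ]
edge -13.775251076267445 0.025891730408858088
[[ 70  74  83 100 116 132 134 118 111 111 113 112 114 127 115  97  79  71]
 [ 76  89 113 134 141 140 132 117 111 113 113 114 124 141 144 136 109  82]
 [ 85 111 138 148 141 122 106  99  99 104 108 114 124 146 152 150 140 111]
 [109 136 148 143 126 100  79  78  80  85  94 107 119 140 151 154 152 138]
 [125 144 144 132 111  88  67  70  70  67  77 104 115 125 142 152 155 148]
 [138 145 135 128 118  95  70  65  63  65  92 124 121 110 126 148 153 153]
 [143 143 133 138 133 106  76  64  61  74 115 140 132 105 113 144 153 153]
 [149 145 134 132 126 101  75  64  55  83 131 147 138 102 106 141 152 154]
 [148 147 137 117 101  84  74  64  62  97 134 145 138 100  98 138 150 153]
 [148 147 138 108  83  73  68  62  73 114 140 145 136 100  98 137 151 152]
 [150 148 133 100  74  70  68  61  89 129 144 144 130  95 100 140 151 155]
 [150 146 127  92  74  72  66  65 103 135 142 136 118  93 112 142 152 153]
 [150 148 129 101  79  72  62  75 116 138 135 119  98  98 127 147 152 155]
 [148 149 143 125 100  85  75  92 125 130 115  97  96 117 142 150 154 154]
 [142 150 150 143 129 115 102 104 112 110  99  99 120 140 150 152 153 149]
 [132 148 151 149 143 134 124 115 112 113 117 125 142 151 152 153 150 139]
 [111 138 148 152 150 147 141 138 136 138 144 148 152 155 154 154 147 126]
 [ 87 114 137 149 152 152 152 151 152 152 155 156 154 155 153 145 126 100]]
cam [ 0.38906824 -0.00950229  1.35069147] [-0.12909626  0.7326733   0.85326258]
```

Wheel at (0.618,-0.069), seat at (0.539,0.239), tang yaw about -20°, ring at (0.4855,-0.222) with its bore along x, cap at (0.615,-0.262). I'll write a helper that gives the tool-frame units, then start moving.

```bash
cat >> h.py <<'E'
from scipy.spatial.transform import Rotation as Ro
def go(p,yaw):
    s=env.read_state();R=Ro.from_euler('xyz',s['eef_rot'],degrees=True)
    d=R.inv().apply(np.array(p)-s['position'])/.025
    w=(R.inv()*Ro.from_euler('xyz',[180,0,yaw],degrees=True)).as_rotvec(degrees=True)/5
    print('t',round(s['clock'],2),'pos',s['position'].round(4),s['eef_rot'].round(2),'F',s['force'].round(2),'w',round(s['grip_width'],4),'j',s['joints'].round(1))
    print('ROW',d.round(3),w.round(2))
E
python3 -c "
from h import *
go((.618,-.0688,.09),0)"
```

```text
t 0.3 pos [ 0.2829 -0.5572  0.1895] [-179.97   -0.     26.92] F [0.12 0.79 0.24] w 0.0912 j [-68.6  28.3  77.1  -0.   74.6  -5.5]
ROW [ 20.795 -11.348   3.986] [-0.01  0.    5.38]
```

Emit:
send_rows --commands '[20.8,-11.35,2,0,0,5.38,0.8,20.8,-11.35,2,0,0,5.38,0.8,20.8,-11.35,2,0,0,5.38,0.8,20.8,-11.35,2,0,0,5.38,0.8,20.8,-11.35,2,0,0,5.38,0.8,20.8,-11.35,2,0,0,5.38,0.8,20.8,-11.35,2,0,0,5.38,0.8,20.8,-11.35,2,0,0,5.38,0.8,20.8,-11.35,3,0,0,5.38,0.8,20.8,-11.35,4,0,0,5.38,0.8,20.8,-11.35,4,0,0,5.38,0.8,20.8,-11.35,4,0,0,5.38,0.8,20.8,-11.35,4,0,0,5.38,0.8,20.8,-11.35,4,0,0,5.38,0.8]'

```text
clock: 1.7
position: [0.6185, -0.067, 0.0886]
eef_rot: [-180.0, 0.1, 0.2]
force: [0.4, 0.0, 1.2]
grip_width: 0.0733
```

```bash
python3 -c "
from h import *
go((.618,-.0688,.018),0)"
```

```text
t 1.7 pos [ 0.6185 -0.067   0.0886] [-1.7998e+02  8.0000e-02  1.7000e-01] F [0.44 0.02 1.16] w 0.0733 j [-11.7  34.2  83.8   0.   62.1  78.1]
ROW [-0.015  0.073  2.826] [-0.    0.02  0.03]
```

Emit:
send_rows --commands '[0,0,1.4,0,0,0,0.8,0,0,2.4,0,0,0,0.8,0,0,2.8,0,0,0,0.8,0,0,2.8,0,0,0,0.8,0,0,2.8,0,0,0,0.4,0,0,2.8,0,0,0,0.4,0,0,2.8,0,0,0,0.4,0,0,2.8,0,0,0,0.4,0,0,2.8,0,0,0,0.4]' --grip_force 30

```text
clock: 2.6
position: [0.6183, -0.0689, 0.0201]
eef_rot: [180.0, -0.0, 0.0]
force: [0.7, -1.3, -0.2]
grip_width: 0.0377
```

```bash
python3 -c "
from h import *
go((.618,-.0688,.018),0)
s=snap('side','g1.png');im=s['image'];cv2.imwrite('pics/g1c.png',cv2.resize(im[140:300,240:440],(800,640)[:2])[:600])"
```

```text
t 2.6 pos [ 0.6183 -0.0689  0.0201] [ 1.7999e+02 -3.0000e-02  2.0000e-02] F [ 0.65 -1.33 -0.21] w 0.0377 j [-11.9  39.3  86.8   0.   53.9  78.1]
ROW [-0.013 -0.004  0.084] [ 0.   -0.01  0.  ]
```

View pics/g1c.png

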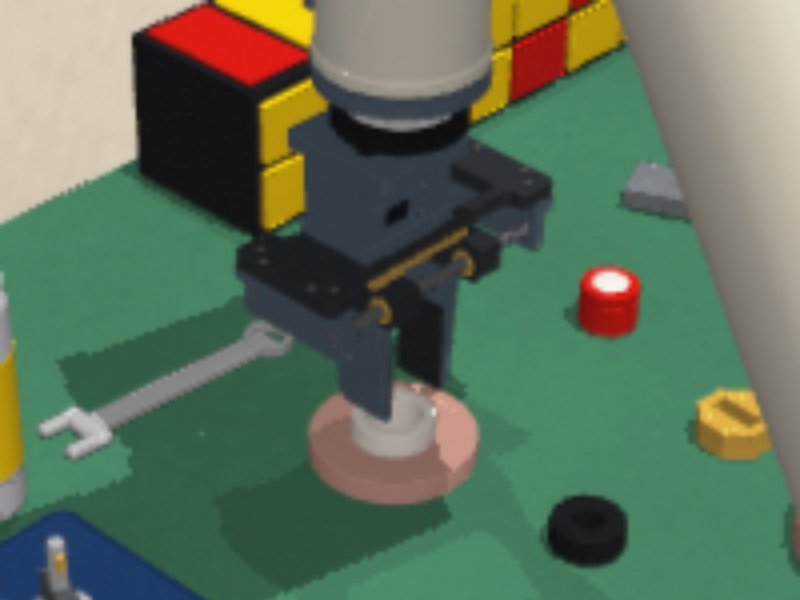

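```bash
python3 -c "
from h import *
s=snap('side');im=s['image'];cv2.imwrite('pics/g1d.png',cv2.resize(im[210:270,310:370],(600,600)))
for px in [(333,241),(338,244),(346,236),(349,236)]: print(px,[ray(s,*px,h)[:2].round(4) for h in(.02,.03,.04)],pts(s)[px[1],px[0]].round(4))
print(ray(s,340,241,.03))
s=snap('top','g1t.png');cv2.imwrite('pics/g1e.png',cv2.resize(s['image'][180:250,310:400],(720,560)))
go((.618,-.0688,.018),0)
"
```

```text
(333, 241) [array([ 0.6397, -0.0735]), array([ 0.6305, -0.0639]), array([ 0.6213, -0.0542])] [ 0.6081 -0.0404  0.0543]
(338, 244) [array([ 0.6233, -0.0734]), array([ 0.6142, -0.0637]), array([ 0.6052, -0.0541])] [ 0.6305 -0.0811  0.012 ]
(346, 236) [array([ 0.6316, -0.1098]), array([ 0.6225, -0.0996]), array([ 0.6134, -0.0895])] [ 0.6493 -0.1293  0.0007]
(349, 236) [array([ 0.6266, -0.1148]), array([ 0.6175, -0.1046]), array([ 0.6084, -0.0945])] [ 0.6015 -0.0867  0.0477]
[ 0.61895277 -0.07539543  0.03      ]
t 2.75 pos [ 0.6182 -0.0688  0.0198] [-1.8e+02 -0.0e+00  2.0e-02] F [-0.49  0.4  -0.44] w 0.0365 j [-11.9  39.3  86.8   0.   53.9  78.1]
ROW [-0.007 -0.001  0.071] [-0. -0.  0.]
```

View pics/g1d.png

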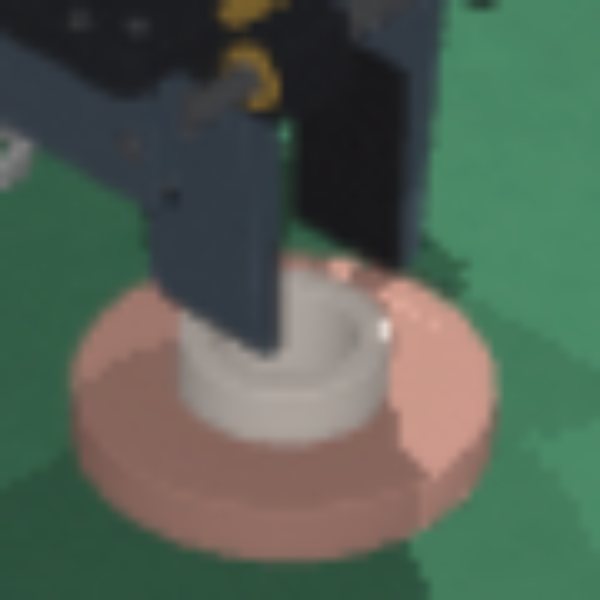

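View pics/g1e.png

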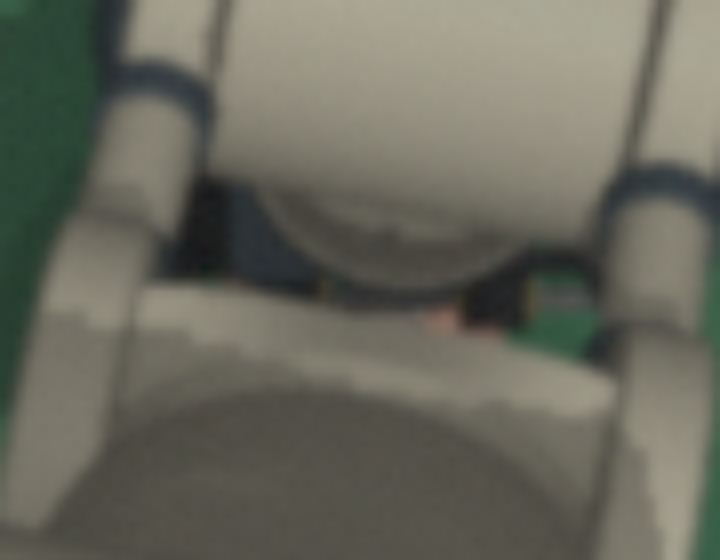

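The closed fingers ended above the hub. The left fingertip is at side pixel (337,245), and its ray gives z≈0.044 rather than the reported 0.020. I'll measure the fingertip height from depth.

```bash
python3 -c "
from h import *
s=snap('side');P=pts(s);im=s['image'].astype(int)
# print columns of depth points along the left finger down to hub
for u in (328,330,332,334,336,337):
  print(u,[(v,*P[v,u].round(3)) for v in range(230,250,2)])
np.set_printoptions(linewidth=200)
print(im[236:250,336])
"
```

```text
328 [(230, np.float64(0.62), np.float64(-0.036), np.float64(0.081)), (232, np.float64(0.623), np.float64(-0.04), np.float64(0.072)), (234, np.float64(0.624), np.float64(-0.04), np.float64(0.066)), (236, np.float64(0.624), np.float64(-0.04), np.float64(0.06)), (238, np.float64(0.626), np.float64(-0.043), np.float64(0.052)), (240, np.float64(0.625), np.float64(-0.041), np.float64(0.048)), (242, np.float64(0.637), np.float64(-0.054), np.float64(0.029)), (244, np.float64(0.628), np.float64(-0.045), np.float64(0.033)), (246, np.float64(0.629), np.float64(-0.046), np.float64(0.026)), (248, np.float64(0.63), np.float64(-0.047), np.float64(0.019))]
330 [(230, np.float64(0.616), np.float64(-0.039), np.float64(0.082)), (232, np.float64(0.617), np.float64(-0.04), np.float64(0.075)), (234, np.float64(0.615), np.float64(-0.037), np.float64(0.072)), (236, np.float64(0.621), np.float64(-0.044), np.float64(0.06)), (238, np.float64(0.618), np.float64(-0.041), np.float64(0.057)), (240, np.float64(0.616), np.float64(-0.039), np.float64(0.053)), (242, np.float64(0.634), np.float64(-0.057), np.float64(0.
[... 2308 characters left out ...]
np.float64(-0.045), np.float64(0.075)), (236, np.float64(0.6), np.float64(-0.045), np.float64(0.07)), (238, np.float64(0.603), np.float64(-0.048), np.float64(0.062)), (240, np.float64(0.599), np.float64(-0.044), np.float64(0.06)), (242, np.float64(0.602), np.float64(-0.047), np.float64(0.051)), (244, np.float64(0.602), np.float64(-0.047), np.float64(0.045)), (246, np.float64(0.632), np.float64(-0.08), np.float64(0.006)), (248, np.float64(0.608), np.float64(-0.054), np.float64(0.027))]
[[ 68  59  50]
 [ 68  59  50]
 [ 68  59  50]
 [ 67  58  49]
 [ 66  57  49]
 [ 67  58  50]
 [ 67  58  49]
 [ 67  58  49]
 [ 73  64  57]
 [101 100 100]
 [155 160 169]
 [144 150 158]
 [150 155 163]
 [162 169 177]]
```

Depth puts the fingertips about 26 mm above the reported TCP height. I'll open, go down about 24 mm watching the force, and look again.

Emit:
send_rows --commands '[0,0,0,0,0,0,0.8,0,0,0,0,0,0,0.8,0,0,0,0,0,0,0.8,0,0,0.3,0,0,0,0.8,0,0,0.6,0,0,0,0.8,0,0,0.75,0,0,0,0.8,0,0,0.85,0,0,0,0.8]'

```text
clock: 3.5
position: [0.6178, -0.0688, -0.0024]
eef_rot: [-180.0, 0.1, 0.0]
force: [0.2, -0.6, 0.5]
grip_width: 0.0732
```

```bash
python3 -c "
from h import *
go((.618,-.0688,-.006),0)
s=snap('side');im=s['image'];P=pts(s);cv2.imwrite('pics/g2d.png',cv2.resize(im[210:270,310:370],(600,600)))
for u in (324,326,328,330,332): print(u,[(v,*P[v,u].round(3).tolist()) for v in range(236,260,2)])
"
```

```text
t 3.5 pos [ 0.6178 -0.0688 -0.0024] [-1.7999e+02  5.0000e-02  2.0000e-02] F [ 0.23 -0.57  0.51] w 0.0732 j [-11.9  41.1  87.5   0.   51.5  78.1]
ROW [0.009 0.001 0.146] [-0.    0.01  0.  ]
324 [(236, 0.583, 0.013, 0.109), (238, 0.585, 0.012, 0.102), (240, 0.617, -0.02, 0.063), (242, 0.617, -0.02, 0.057), (244, 0.619, -0.022, 0.05), (246, 0.618, -0.022, 0.045), (248, 0.616, -0.02, 0.041), (250, 0.618, -0.021, 0.034), (252, 0.62, -0.023, 0.026), (254, 0.624, -0.027, 0.015), (256, 0.62, -0.023, 0.014), (258, 0.617, -0.021, 0.011)]
326 [(236, 0.58, 0.011, 0.11), (238, 0.58, 0.011, 0.104), (240, 0.609, -0.019, 0.068), (242, 0.61, -0.02, 0.061), (244, 0.609, -0.018, 0.057), (246, 0.612, -0.022, 0.048), (248, 0.613, -0.023, 0.042), (250, 0.612, -0.022, 0.036), (252, 0.615, -0.025, 0.028), (254, 0.62, -0.031, 0.015), (256, 0.616, -0.026, 0.015), (258, 0.611, -0.021, 0.014)]
328 [(236, 0.601, -0.017, 0.084), (238, 0.602, -0.018, 0.078), (240, 0.602, -0.018, 0.072), (242, 0.604, -0.02, 0.064), (244, 0.6, -0.016, 0.064), (246, 0.603, -0.019, 0.054), (248, 0.603, -0.019, 0.049), (250, 0.607, -0.023, 0.038), (252, 0.607, -0.023, 0.033), (254, 0.607, -0.023, 0.027), (256, 0.612, -0.029, 0.015), (258, 0.607, -0.023, 0.016)]
330 [(236, 0.596, -0.018, 0.086), (238, 0.6, -0.022, 0.077), (240, 0.602, -0.024, 0.069), (242, 0.601, -0.024, 0.064), (244, 0.597, -0.019, 0.063), (246, 0.601, -0.024, 0.053), (248, 0.601, -0.024, 0.047), (250, 0.599, -0.021, 0.044), (252, 0.601, -0.024, 0.036), (254, 0.598, -0.02, 0.034), (256, 0.599, -0.022, 0.027), (258, 0.602, -0.024, 0.018)]
332 [(236, 0.601, -0.03, 0.077), (238, 0.6, -0.028, 0.074), (240, 0.6, -0.029, 0.068), (242, 0.603, -0.032, 0.059), (244, 0.603, -0.032, 0.053), (246, 0.601, -0.03, 0.05), (248, 0.599, -0.028, 0.046), (250, 0.601, -0.03, 0.038), (252, 0.602, -0.031, 0.032), (254, 0.602, -0.031, 0.026), (256, 0.603, -0.033, 0.018), (258, 0.599, -0.028, 0.017)]
```

View pics/g2d.png

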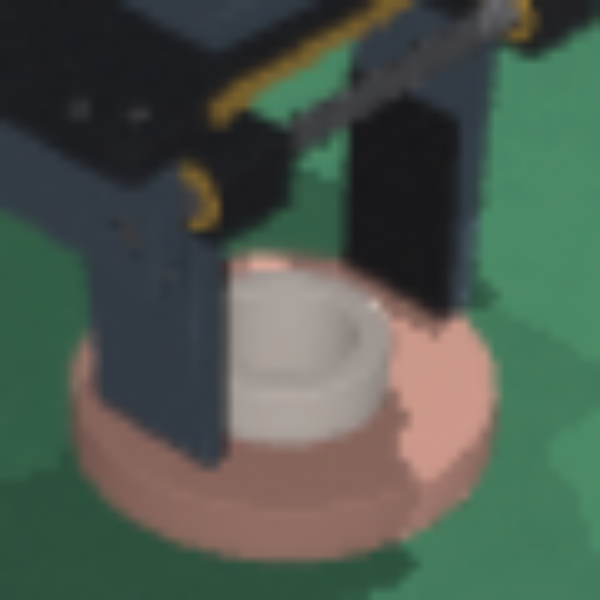

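The tips are now just above the disc on both sides of the hub. I'll go 2.5 mm lower and close.

Emit:
send_rows --commands '[0,0,0.1,0,0,0,0.8,0,0,0.1,0,0,0,0.3,0,0,0.1,0,0,0,0.3,0,0,0.1,0,0,0,0.3,0,0,0.1,0,0,0,0.3,0,0,0.1,0,0,0,0.3,0,0,0.1,0,0,0,0.3]' --grip_force 30

```text
clock: 4.25
position: [0.6183, -0.0689, -0.0039]
eef_rot: [180.0, -0.0, 0.0]
force: [0.5, -0.4, 2.1]
grip_width: 0.0485
```

```bash
python3 -c "
from h import *
go((.618,-.0688,.2),0)"
```

```text
t 4.25 pos [ 0.6183 -0.0689 -0.0039] [ 1.8e+02 -1.0e-02  2.0e-02] F [ 0.55 -0.42  2.11] w 0.0485 j [-11.9  41.2  87.5  -0.   51.2  78.1]
ROW [-8.000e-03 -3.000e-03 -8.155e+00] [ 0. -0.  0.]
```

Emit:
send_rows --commands '[0,0,-0.6,0,0,0,0.3,0,0,-2.2,0,0,0,0.3,0,0,-4,0,0,0,0.3,0,0,-5.8,0,0,0,0.3,0,0,-7.2,0,0,0,0.3,-0.2,-0.8,-7.7,0,0,0,0.3,-0.6,-2.3,-7.7,0,0,0,0.3,-1,-4,-7.7,0,0,0,0.3,-1.4,-5.7,-7.7,0,0,0,0.3,-1.9,-7.4,-7.7,0,0,0,0.3,-2.3,-9.1,-7.7,0,0,0,0.3,-2.7,-10.6,-7.7,0,0,0,0.3,-3,-11.7,-7.7,0,0,0,0.3,-3.17,-12.3,-7.7,0,0,0,0.3,-3.17,-12.3,-7.7,0,0,0,0.3,-3.17,-12.3,-7.7,0,0,0,0.3,-3.17,-12.3,-7.7,0,0,0,0.3]'

```text
clock: 5.95
position: [0.5391, 0.2375, 0.1886]
eef_rot: [180.0, -0.0, -0.0]
force: [0.2, -0.2, -4.0]
grip_width: 0.0483
```

```bash
python3 -c "
from h import *
go((.539,.2388,.1),0)
s=snap('side','g3.png');cv2.imwrite('pics/g3c.png',cv2.resize(s['image'][150:350,150:400],(750,600)))
s=snap('top','g3t.png');cv2.imwrite('pics/g3tc.png',cv2.resize(s['image'][180:300,170:310],(700,600)))"
```

```text
t 5.95 pos [0.5391 0.2375 0.1886] [ 1.7998e+02 -0.0000e+00 -4.0000e-02] F [ 0.2  -0.16 -4.03] w 0.0483 j [ 18.   25.4  82.4  -0.   72.2 108. ]
ROW [-0.005 -0.053  3.545] [ 0.   -0.   -0.01]
```

View pics/g3c.png

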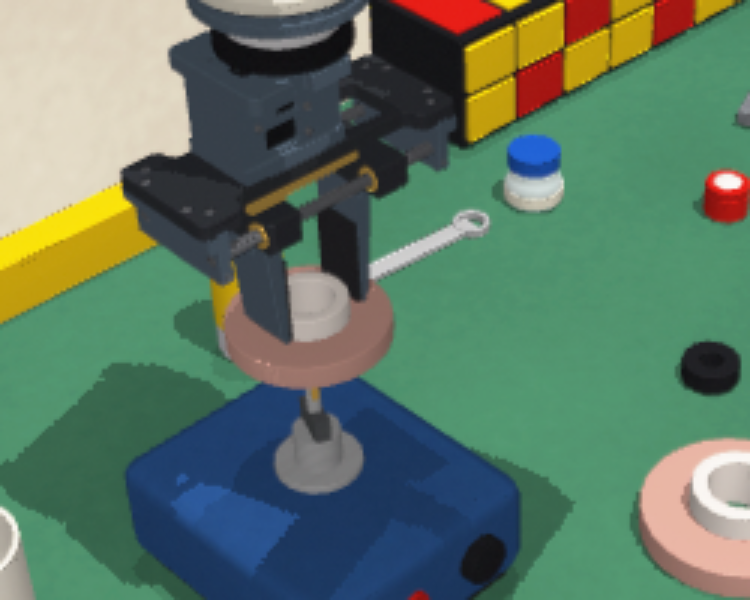

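View pics/g3tc.png

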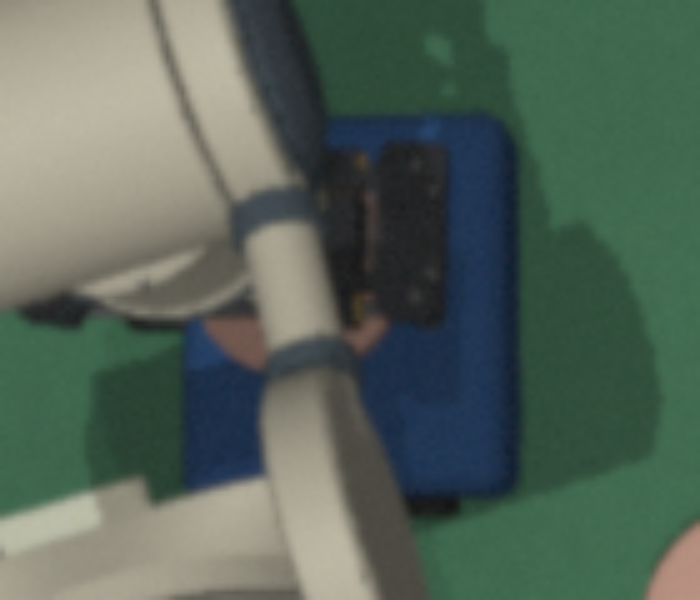

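```bash
cat >> h.py <<'E'
def proj(s,p):
    K=np.array(s['camera_matrix']);E=np.array(s['extrinsics']);c=E[:3,:3]@np.array(p)+E[:3,3]
    return np.array([K[0,0]*c[0]/-c[2]+K[0,2],K[1,1]*-c[1]/-c[2]+K[1,2]])
E
python3 -c "
from h import *
s=snap('side');im=cv2.imread('pics/g3.png');H=cv2.cvtColor(im,cv2.COLOR_BGR2HSV).astype(int)
h,S,V=H[...,0],H[...,1],H[...,2]
m=((h<14)|(h>170))&(S>35)&(V>70)
for v in range(250,270,2):
  x=np.where(m[v,215:290])[0]+215
  print(v,x.min(),x.max(),(x.min()+x.max())/2)
print('exp wheel',proj(s,(.5391,.2388,.2005)),proj(s,(.5391,.2388,.2085)),'1mm x,y',proj(s,(.5401,.2388,.2005)),proj(s,(.5391,.2398,.2005)))
m=(S<50)
for v in range(296,312,2):
  x=np.where(m[v,235:280])[0]+235
  print(v,x.min(),x.max(),(x.min()+x.max())/2)
print('exp flange',proj(s,(.539,.2388,.097)),proj(s,(.539,.2388,.094)))
st=cv2.imread('pics/side1.png');H=cv2.cvtColor(st,cv2.COLOR_BGR2HSV).astype(int);m=H[...,1]<60
for v in range(274,278): 
  x=np.where(m[v,246:264])[0]+246; print(v,x.min(),x.max(),st[v,248:260].mean(-1).astype(int))
print('exp stud',proj(s,(.539,.2388,.163)))
go((.539,.2388,.1),0)
"
```

```text
250 227 279 253.0
252 226 279 252.5
254 225 280 252.5
256 225 280 252.5
258 225 280 252.5
260 225 280 252.5
262 225 280 252.5
264 225 279 252.0
266 226 278 252.0
268 226 277 251.5
exp wheel [252.35430377 258.12638144] [252.03248639 254.58125974] 1mm x,y [251.99302971 257.87885874] [251.91793709 258.3744562 ]
296 246 268 257.0
298 244 269 256.5
300 242 270 256.0
302 242 270 256.0
304 242 270 256.0
306 242 269 255.5
308 243 268 255.5
310 244 266 255.0
exp flange [256.29972296 301.23646416] [256.40648426 302.41311445]
274 254 254 [ 88  86  87  91 125 144 158 121  88  89  89  89]
275 252 255 [ 87  86  85  97 174 179 179 167  90  88  88  89]
276 252 255 [ 86  87  87  94 141 169 171 146  95  88  89  89]
277 252 255 [ 86  86  86  88 117 135 136 129  98  88  89  89]
exp stud [253.85957575 274.34282549]
t 6.1 pos [0.5391 0.2377 0.1885] [ 1.7999e+02  1.0000e-02 -5.0000e-02] F [-0.71  0.86 -3.4 ] w 0.0482 j [ 18.   25.5  82.4  -0.   72.1 108. ]
ROW [-0.004 -0.045  3.54 ] [ 0.    0.   -0.01]
```

Relative to the side camera, wheel and spindle agree to within 0.5 mm, apart from about 1 mm in y that I'll correct. Lowering to just above the round shaft.

Emit:
send_rows --commands '[0,-0.04,0.4,0,0,0,0.3,0,-0.04,1,0,0,0,0.3,0,-0.04,1.8,0,0,0,0.3,0,-0.04,2.4,0,0,0,0.3,0,-0.04,2.7,0,0,0,0.3,0,-0.04,2.7,0,0,0,0.3]'

```text
clock: 6.7
position: [0.5382, 0.2392, 0.1197]
eef_rot: [180.0, 0.1, 0.0]
force: [1.1, -0.2, -3.7]
grip_width: 0.0488
```

Emit:
send_rows --commands '[0,0,0.1,0,0,0,0.3,0,0,0.2,0,0,0,0.3,0,0,0.3,0,0,0,0.3]'

```text
clock: 7.0
position: [0.5392, 0.2397, 0.1139]
eef_rot: [-180.0, -0.1, 0.0]
force: [-1.2, -0.4, -3.4]
grip_width: 0.0481
```

```bash
python3 -c "
from h import *
go((.539,.2388,.093),0)
s=snap('side');cv2.imwrite('pics/g4c.png',cv2.resize(s['image'][230:350,180:330],(750,600)))"
```

```text
t 7.0 pos [0.5392 0.2397 0.1139] [-1.7998e+02 -6.0000e-02  2.0000e-02] F [-1.25 -0.45 -3.41] w 0.0481 j [ 18.2  30.2  87.3   0.   62.5 108.2]
ROW [-0.008  0.037  0.834] [-0.   -0.01  0.  ]
```

View pics/g4c.png

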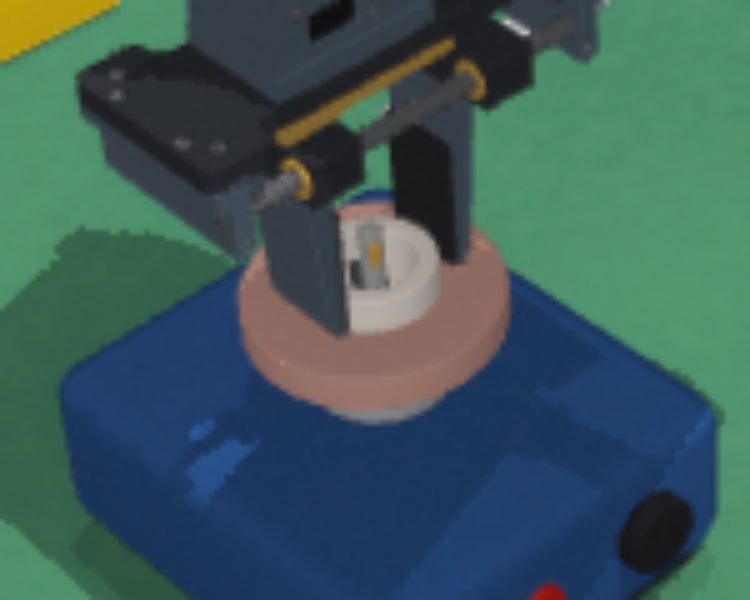

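Going well: the stud is centred in the bore and no force is building. Continuing down.

Emit:
send_rows --commands '[0,0.03,0.15,0,0,0,0.3,0,0.03,0.3,0,0,0,0.3,0,0.03,0.45,0,0,0,0.3,0,0.03,0.55,0,0,0,0.3,0,0.03,0.65,0,0,0,0.3]'

```text
clock: 7.55
position: [0.5388, 0.2388, 0.0969]
eef_rot: [180.0, 0.0, 0.0]
force: [0.4, -0.0, -3.9]
grip_width: 0.0483
```

Emit:
send_rows --commands '[0,0,0.05,0,0,0,0.3,0,0,0.1,0,0,0,0.3,0,0,0.13,0,0,0,0.3]'

```text
clock: 7.85
position: [0.5388, 0.2388, 0.0939]
eef_rot: [180.0, 0.0, 0.0]
force: [-1.3, 0.4, -4.0]
grip_width: 0.0486
```

Emit:
send_rows --commands '[0,0,0.03,0,0,0,0.3,0,0,0.05,0,0,0,0.3]'

```text
clock: 8.05
position: [0.5389, 0.2389, 0.093]
eef_rot: [-180.0, -0.0, 0.0]
force: [-1.8, -0.5, 5.4]
grip_width: 0.0484
```

Contact felt on the flange. Releasing and lifting.

Emit:
send_rows --commands '[0,0,-0.03,0,0,0,0.7,0,0,-0.03,0,0,0,0.7,0,0,-0.03,0,0,0,0.7,0,0,-0.6,0,0,0,0.7,0,0,-2,0,0,0,0.7,0,0,-3.8,0,0,0,0.7]'

```text
clock: 8.65
position: [0.5377, 0.2385, 0.1874]
eef_rot: [179.9, 0.2, 0.0]
force: [0.2, 0.1, 0.4]
grip_width: 0.0637
```

```bash
python3 -c "
from h import *
go((.4855,-.222,.06),0)
s=snap('side');cv2.imwrite('pics/g5c.png',cv2.resize(s['image'][230:350,180:330],(750,600)))"
```

```text
t 8.65 pos [0.5377 0.2385 0.1874] [1.7994e+02 1.9000e-01 1.0000e-02] F [0.15 0.07 0.39] w 0.0637 j [ 18.1  25.5  82.4   0.   72.2 108.1]
ROW [-2.075 18.412  5.123] [0.01 0.04 0.  ]
```

View pics/g5c.png

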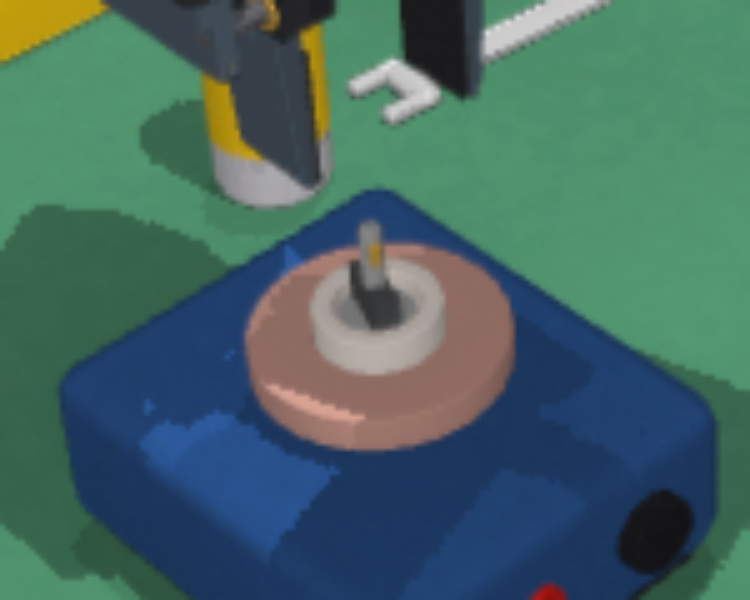

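The wheel sits flat on the flange, with the tang and stud standing centrally in its bore. Now the ring.

Emit:
send_rows --commands '[-0.1,1,0,0,0,0,0.7,-0.3,3,0.2,0,0,0,0.7,-0.6,5,0.5,0,0,0,0.7,-0.8,7,1,0,0,0,0.7,-1,9,1.6,0,0,0,0.7,-1.3,11,2.4,0,0,0,0.7,-1.5,13,3.2,0,0,0,0.7,-1.7,15,4,0,0,0,0.7,-1.9,16.8,4.6,0,0,0,0.7,-2.1,18,5.1,0,0,0,0.7,-2.14,18.44,5.1,0,0,0,0.7,-2.14,18.44,5.1,0,0,0,0.7,-2.14,18.44,5.1,0,0,0,0.7]'

```text
clock: 10.0
position: [0.4857, -0.2215, 0.0605]
eef_rot: [-180.0, -0.0, 0.0]
force: [-0.5, 0.1, 0.1]
grip_width: 0.0638
```

```bash
python3 -c "
from h import *
go((.4855,-.222,-.018),0)"
```

```text
t 10.0 pos [ 0.4857 -0.2215  0.0605] [-1.7999e+02 -2.0000e-02  1.0000e-02] F [-0.48  0.12  0.1 ] w 0.0638 j [-30.9  30.7  98.1   0.   51.2  59. ]
ROW [-0.007  0.02   3.141] [-0. -0.  0.]
```

Emit:
send_rows --commands '[0,0,1,0,0,0,0.7,0,0,2.3,0,0,0,0.7,0,0,3,0,0,0,0.7,0,0,3.14,0,0,0,0.7,0,0,3.14,0,0,0,0.3,0,0,3.14,0,0,0,0.3,0,0,3.14,0,0,0,0.3,0,0,3.14,0,0,0,0.3,0,0,3.14,0,0,0,0.3]' --grip_force 10

```text
clock: 10.9
position: [0.4862, -0.2223, -0.0172]
eef_rot: [180.0, -0.1, 0.0]
force: [1.5, 3.4, 9.7]
grip_width: 0.0442
```

```bash
python3 -c "
from h import *
go((.4855,-.222,-.018),90)
s=snap('side');cv2.imwrite('pics/g6c.png',cv2.resize(s['image'][180:280,360:480],(720,600)))"
```

```text
t 10.9 pos [ 0.4862 -0.2223 -0.0172] [ 1.7996e+02 -1.0000e-01  0.0000e+00] F [1.46 3.43 9.67] w 0.0442 j [-31.   38.  101.    0.   40.9  59. ]
ROW [-0.029 -0.011  0.033] [ 2.0e-02 -1.0e-02 -1.8e+01]
```

View pics/g6c.png

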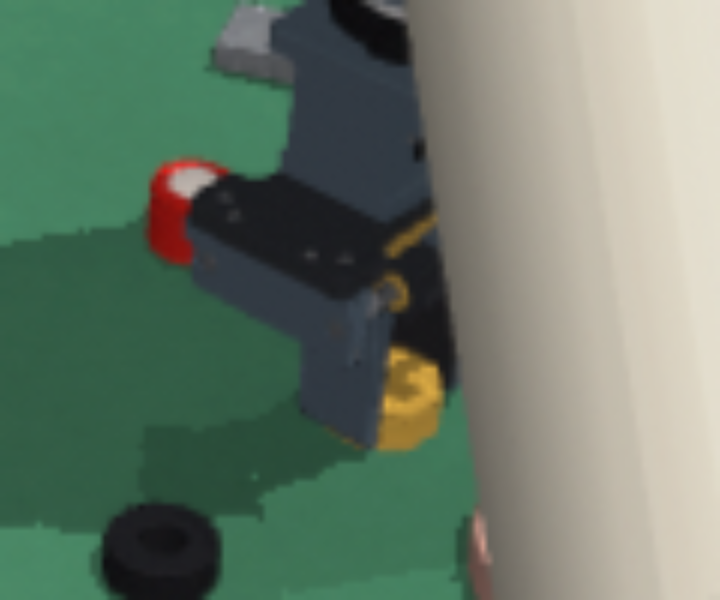

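Emit:
send_rows --commands '[0,0,0,0,0,0,0.65,0,0,-0.05,0,0,0,0.65,0,0,-0.1,0,0,0,0.65]'

```text
clock: 11.25
position: [0.4855, -0.2223, -0.0155]
eef_rot: [180.0, -0.0, 0.0]
force: [0.1, -0.2, 0.3]
grip_width: 0.0589
```

```bash
python3 -c "
from h import *
go((.4855,-.222,-.0147),90)
s=snap('side');im=s['image'];P=pts(s);cv2.imwrite('pics/g7c.png',cv2.resize(im[220:270,400:450],(600,600)))
for u in (414,416,418,420): print(u,[(v,*P[v,u].round(3).tolist()) for v in range(240,262,2)])
"
```

```text
t 11.25 pos [ 0.4855 -0.2223 -0.0155] [ 1.7999e+02 -1.0000e-02  1.0000e-02] F [ 0.08 -0.2   0.27] w 0.0589 j [-31.   37.8 101.   -0.   41.2  59. ]
ROW [-0.001 -0.01  -0.031] [  0.  -0. -18.]
414 [(240, 0.487, -0.182, 0.047), (242, 0.485, -0.18, 0.043), (244, 0.485, -0.182, 0.036), (246, 0.482, -0.178, 0.034), (248, 0.484, -0.181, 0.025), (250, 0.484, -0.182, 0.019), (252, 0.486, -0.186, 0.01), (254, 0.487, -0.19, 0.001), (256, 0.485, -0.188, -0.003), (258, 0.48, -0.18, -0.002), (260, 0.477, -0.177, -0.004)]
416 [(240, 0.478, -0.178, 0.053), (242, 0.48, -0.182, 0.044), (244, 0.479, -0.181, 0.04), (246, 0.479, -0.181, 0.034), (248, 0.477, -0.179, 0.031), (250, 0.479, -0.184, 0.021), (252, 0.479, -0.184, 0.015), (254, 0.487, -0.197, -0.003), (256, 0.479, -0.186, 0.002), (258, 0.475, -0.181, 0.001), (260, 0.47, -0.176, 0.001)]
418 [(240, 0.45, -0.142, 0.087), (242, 0.475, -0.181, 0.048), (244, 0.473, -0.18, 0.043), (246, 0.475, -0.184, 0.034), (248, 0.473, -0.182, 0.031), (250, 0.474, -0.183, 0.024), (252, 0.473, -0.183, 0.019), (254, 0.472, -0.183, 0.014), (256, 0.476, -0.191, 0.001), (258, 0.473, -0.187, -0.001), (260, 0.467, -0.179, 0.001)]
420 [(240, 0.471, -0.183, 0.054), (242, 0.47, -0.181, 0.05), (244, 0.47, -0.183, 0.043), (246, 0.469, -0.182, 0.039), (248, 0.468, -0.182, 0.033), (250, 0.47, -0.186, 0.024), (252, 0.467, -0.183, 0.021), (254, 0.465, -0.181, 0.018), (256, 0.474, -0.196, -0.001), (258, 0.47, -0.19, -0.001), (260, 0.463, -0.181, 0.002)]
```

View pics/g7c.png

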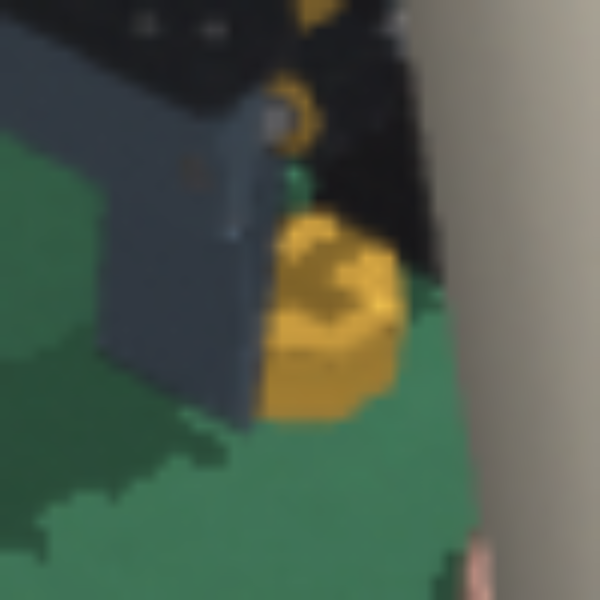

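Emit:
send_rows --commands '[0,0,0,0,0,-1.6,0.7,0,0,0,0,0,-3.2,0.7,0,0,0,0,0,-4.8,0.7,0,0,0,0,0,-6.4,0.7,0,0,0,0,0,-8,0.7,0,0,0,0,0,-9.6,0.7,0,0,0,0,0,-11.2,0.7,0,0,0,0,0,-12.8,0.7,0,0,0,0,0,-14.4,0.7,0,0,0,0,0,-16,0.7,0,0,0.08,0,0,-17.4,0.7,0,0,0.16,0,0,-18,0.7,0,0,0.16,0,0,-18,0.7,0,0,0.16,0,0,-18,0.7,0,0,0.16,0,0,-18,0.7]'

```text
clock: 12.8
position: [0.4855, -0.2222, -0.0197]
eef_rot: [180.0, 0.0, 89.9]
force: [-0.3, -0.2, 0.4]
grip_width: 0.064
```

```bash
python3 -c "
from h import *
go((.4855,-.222,-.0195),90)
s=snap('side');cv2.imwrite('pics/g8c.png',cv2.resize(s['image'][210:280,380:464],(720,600)))"
```

```text
t 12.8 pos [ 0.4855 -0.2222 -0.0197] [179.99   0.    89.93] F [-0.31 -0.23  0.41] w 0.064 j [-31.   38.2 101.1   0.   40.7 -30.9]
ROW [ 0.009  0.    -0.007] [ 0.    0.   -0.01]
```

View pics/g8c.png

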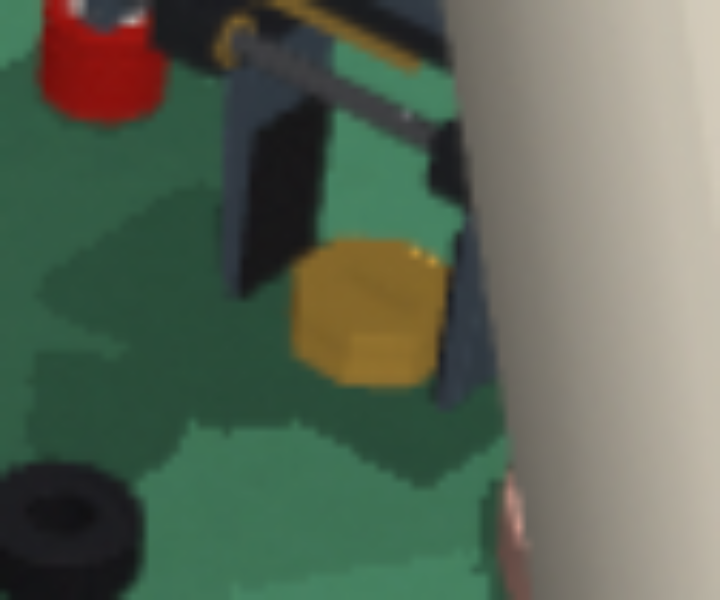

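The fingers straddle the ring along world x with no bench contact. Closing.

Emit:
send_rows --commands '[0,0,0,0,0,0,0.3,0,0,0,0,0,0,0.3,0,0,0,0,0,0,0.3,0,0,0,0,0,0,0.3,0,0,0,0,0,0,0.3]' --grip_force 25

```text
clock: 13.35
position: [0.4855, -0.2222, -0.0197]
eef_rot: [180.0, 0.0, 90.0]
force: [-0.3, 0.1, -0.2]
grip_width: 0.044
```

```bash
python3 -c "
from h import *
go((.5388,.2389,.185),70)"
```

```text
t 13.35 pos [ 0.4855 -0.2222 -0.0197] [180.     0.    90.01] F [-0.35  0.12 -0.18] w 0.044 j [-31.   38.2 101.1   0.   40.7 -31. ]
ROW [18.442  2.138 -8.19 ] [0. 0. 4.]
```

Emit:
send_rows --commands '[0,0,-0.6,0,0,0,0.3,0,0,-2,0,0,0,0.3,0,0,-3.8,0,0,0,0.3,0.8,0,-5.4,0,0,0,0.3,2.2,0.2,-6.6,0,0,0,0.3,4,0.4,-7.3,0,0,0,0.3,5.8,0.6,-7.4,0,0,0.5,0.3,7.6,0.8,-7.4,0,0,1,0.3,9.4,1,-7.4,0,0,1.5,0.3,11.2,1.2,-7.4,0,0,2,0.3,13,1.4,-7.4,0,0,2.6,0.3,14.8,1.6,-7.4,0,0,3.2,0.3,16.4,1.8,-7.4,0,0,3.6,0.3,17.6,2,-7.4,0,0,4,0.3,18.3,2.1,-7.4,0,0,4,0.3,18.44,2.14,-7.4,0,0,4,0.3,18.44,2.14,-7.4,0,0,4,0.3,18.44,2.14,-7.4,0,0,4,0.3]'

```text
clock: 15.15
position: [0.5387, 0.2376, 0.1651]
eef_rot: [-180.0, 0.0, 70.0]
force: [-0.3, -0.1, -1.8]
grip_width: 0.0441
```

```bash
python3 -c "
from h import *
go((.5388,.2389,.185),70)
s=snap('side','g9.png');cv2.imwrite('pics/g9c.png',cv2.resize(s['image'][200:320,180:330],(750,600)))"
```

```text
t 15.15 pos [0.5387 0.2376 0.1651] [-1.7998e+02  3.0000e-02  6.9990e+01] F [-0.32 -0.06 -1.83] w 0.0441 j [18.  26.8 84.1 -0.  69.1 38. ]
ROW [ 0.049 -0.012 -0.795] [-0.    0.01 -0.  ]
```

View pics/g9c.png

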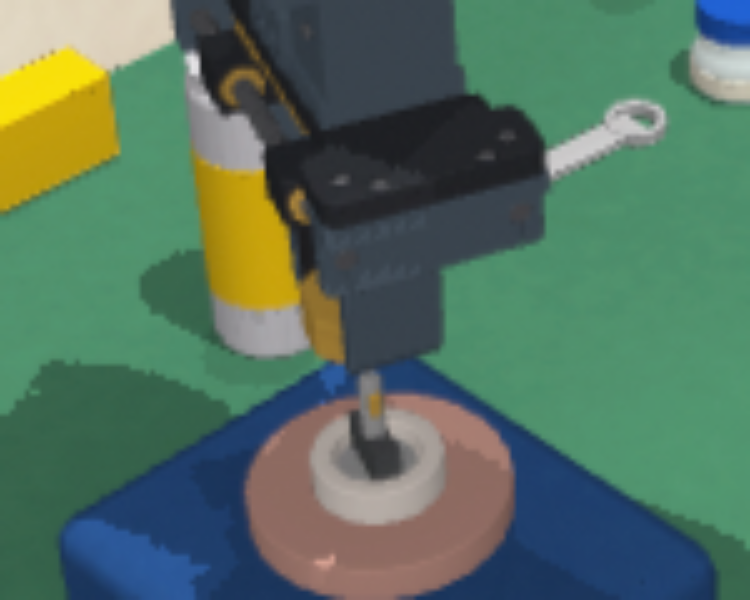

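Emit:
send_rows --commands '[0.01,0,0.3,0,0,0,0.3,0.01,0,0.6,0,0,0,0.3,0.01,0,0.8,0,0,0,0.3,0.01,0,0.8,0,0,0,0.3,0.01,0,0.95,0,0,0,0.3,0.01,0,1.1,0,0,0,0.3]'

```text
clock: 15.8
position: [0.539, 0.2391, 0.1376]
eef_rot: [180.0, -0.0, 70.0]
force: [0.1, 0.7, -1.1]
grip_width: 0.044
```

Emit:
send_rows --commands '[0,0,0.15,0,0,0,0.3,0,0,0.35,0,0,0,0.3,0,0,0.55,0,0,0,0.3,0,0,0.65,0,0,0,0.3,0,0,0.7,0,0,0,0.3]'

```text
clock: 16.3
position: [0.5388, 0.239, 0.1198]
eef_rot: [-180.0, 0.0, 70.0]
force: [-0.5, 0.4, -0.4]
grip_width: 0.0441
```

Emit:
send_rows --commands '[0,0,0.04,0,0,0,0.3,0,0,0.08,0,0,0,0.3,0,0,0.11,0,0,0,0.3,0,0,0.13,0,0,0,0.3]'

```text
clock: 16.7
position: [0.539, 0.2391, 0.117]
eef_rot: [180.0, -0.0, 70.0]
force: [1.2, -0.2, -1.2]
grip_width: 0.0438
```

Emit:
send_rows --commands '[0,0,0.03,0,0,0,0.3,0,0,0.06,0,0,0,0.3]'

```text
clock: 16.9
position: [0.539, 0.2392, 0.1155]
eef_rot: [180.0, -0.0, 70.0]
force: [0.3, 1.2, 0.1]
grip_width: 0.0441
```

Emit:
send_rows --commands '[0,0,0.03,0,0,0,0.3,0,0,0.06,0,0,0,0.3]'

```text
clock: 17.1
position: [0.5389, 0.2392, 0.114]
eef_rot: [180.0, -0.0, 70.0]
force: [0.6, 1.1, 0.1]
grip_width: 0.044
```

Emit:
send_rows --commands '[0,0,0.03,0,0,0,0.3,0,0,0.06,0,0,0,0.3]'

```text
clock: 17.3
position: [0.5389, 0.2391, 0.1124]
eef_rot: [180.0, -0.0, 70.0]
force: [0.3, 1.2, -0.6]
grip_width: 0.0441
```

It has dropped over the tang without resistance, so bore and tang are in line. Continuing to home, where I expect z≈0.107.

Emit:
send_rows --commands '[0,0,0.04,0,0,0,0.3,0,0,0.08,0,0,0,0.3,0,0,0.12,0,0,0,0.3,0,0,0.15,0,0,0,0.3]'

```text
clock: 17.7
position: [0.539, 0.2391, 0.1087]
eef_rot: [180.0, -0.0, 70.0]
force: [1.1, 1.4, 0.4]
grip_width: 0.0438
```

Emit:
send_rows --commands '[0,0,0.03,0,0,0,0.3,0,0,0.06,0,0,0,0.3]'

```text
clock: 17.9
position: [0.539, 0.2391, 0.1072]
eef_rot: [180.0, -0.0, 70.0]
force: [0.1, 2.1, 4.1]
grip_width: 0.0439
```

Contact at the home height. Release, lift and check.

Emit:
send_rows --commands '[0,0,0,0,0,0,0.3,0,0,0,0,0,0,0.7,0,0,0,0,0,0,0.7,0,0,0,0,0,0,0.7,0,0,-0.6,0,0,0,0.7,0,0,-2,0,0,0,0.7,0,0,-3.8,0,0,0,0.7]'

```text
clock: 18.6
position: [0.5377, 0.2386, 0.2018]
eef_rot: [-179.8, 0.1, 70.0]
force: [1.3, 0.6, 0.1]
grip_width: 0.064
```

```bash
python3 -c "
from h import *
go((.6148,-.262,.06),0)
s=snap('side');cv2.imwrite('pics/g10c.png',cv2.resize(s['image'][230:350,180:330],(750,600)))
P=pts(s)
"
```

```text
t 18.6 pos [0.5377 0.2386 0.2018] [-1.7983e+02  1.4000e-01  7.0010e+01] F [1.28 0.62 0.09] w 0.064 j [18.1 24.8 81.3 -0.  74.1 38.1]
ROW [-17.749   9.761   5.688] [-1.0e-02  5.0e-02  1.4e+01]
```

View pics/g10c.png

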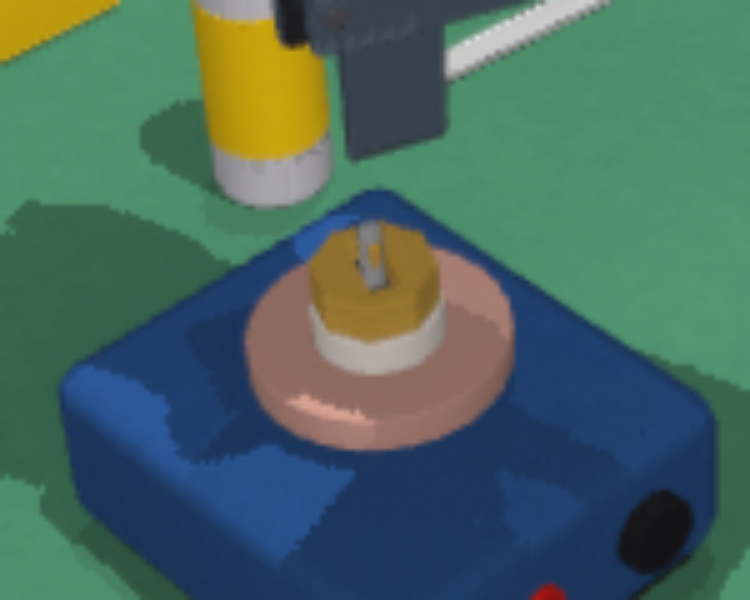

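The ring sits flush on the white hub with the tang inside its slot. Now the cap, squeezed twice at 90° to centre it.

Emit:
send_rows --commands '[-0.8,0.44,0,0,0,0,0.7,-2.4,1.3,0,0,0,0,0.7,-4.1,2.24,0,0,0,0,0.7,-5.8,3.17,0,0,0,0,0.7,-7.5,4.1,0.4,0,0,0,0.7,-9.2,5.02,1,0,0,0,0.7,-10.9,5.95,1.8,0,0,0,0.7,-12.6,6.88,2.8,0,0,0,0.7,-14.3,7.81,3.8,0,0,0,0.7,-16,8.74,4.8,0,0,0,0.7,-17.2,9.4,5.5,0,0,0,0.7,-17.8,9.72,5.7,0,0,0,0.7,-17.8,9.72,5.7,0,0,0,0.7,-17.8,9.72,5.7,0,0,0,0.7,-17.8,9.72,5.7,0,0,0,0.7]'

```text
clock: 20.15
position: [0.6154, -0.261, 0.0604]
eef_rot: [180.0, -0.0, 70.1]
force: [-0.0, 0.3, -0.7]
grip_width: 0.0636
```

```bash
python3 -c "
from h import *
go((.6152,-.262,-.015),70)
s=snap('side');cv2.imwrite('pics/g11c.png',cv2.resize(s['image'][140:260,330:480],(750,600)))
"
```

```text
t 20.15 pos [ 0.6154 -0.261   0.0604] [ 1.7997e+02 -1.0000e-02  7.0070e+01] F [-0.01  0.31 -0.65] w 0.0636 j [-28.1  39.3  78.    0.   62.7  -8.2]
ROW [-4.100e-02  3.000e-03  3.018e+00] [ 0.01 -0.    0.01]
```

View pics/g11c.png

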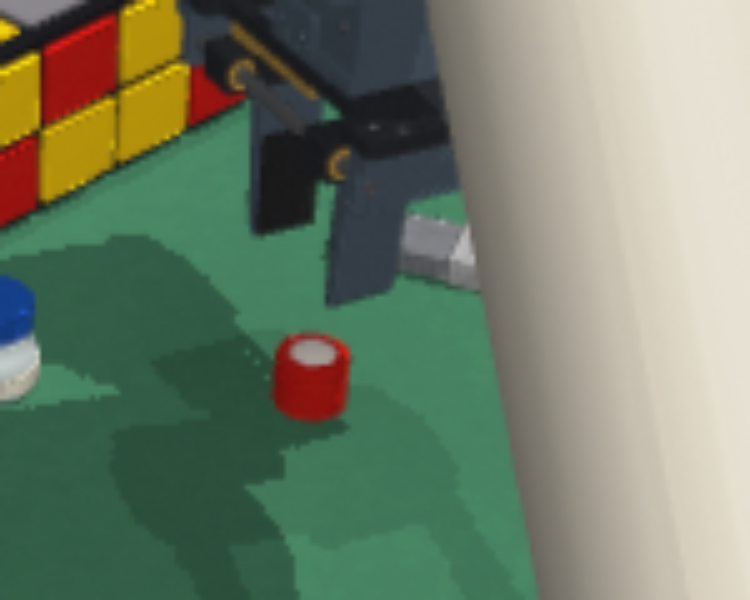

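The jaws are in line above the cap at side pixel (392,215). Descending for the first centring squeeze.

Emit:
send_rows --commands '[0,0,1,0,0,0,0.7,0,0,2.2,0,0,0,0.7,0,0,2.9,0,0,0,0.7,0,0,3,0,0,0,0.7,0,0,3,0,0,0,0.7,0,0,3,0,0,0,0.7,0,0,3,0,0,0,0.3,0,0,3,0,0,0,0.3,0,0,3,0,0,0,0.3,0,0,3,0,0,0,0.3,0,0,3,0,0,0,0.3,0,0,3,0,0,0,0.3]' --grip_force 8

```text
clock: 21.4
position: [0.6153, -0.2623, -0.015]
eef_rot: [180.0, 0.0, 70.0]
force: [-0.0, 0.4, 5.5]
grip_width: 0.0374
```

Emit:
send_rows --commands '[0,0,0,0,0,0,0.65,0,0,0,0,0,0,0.65,0,0,0,0,0,0,0.65,0,0,0,0,0,1.6,0.65,0,0,0,0,0,3.2,0.65,0,0,0,0,0,4.8,0.65,0,0,0,0,0,6.4,0.65,0,0,0,0,0,8,0.65,0,0,0,0,0,9.6,0.65,0,0,0,0,0,11.2,0.65,0,0,0,0,0,12.8,0.65,0,0,0,0,0,14.4,0.65,0,0,0,0,0,16,0.65,0,0,0,0,0,17.4,0.65,0,0,0,0,0,18,0.65,0,0,0,0,0,18,0.65,0,0,0,0,0,18,0.65]'

```text
clock: 23.1
position: [0.6151, -0.2622, -0.0154]
eef_rot: [-180.0, 0.0, -19.9]
force: [1.0, 0.5, -0.1]
grip_width: 0.0596
```

Emit:
send_rows --commands '[0,0,0,0,0,0,0.3,0,0,0,0,0,0,0.3,0,0,0,0,0,0,0.3,0,0,0,0,0,0,0.3,0,0,0,0,0,0,0.3,0,0,0,0,0,0,0.3]' --grip_force 45

```text
clock: 23.7
position: [0.6152, -0.2622, -0.0153]
eef_rot: [180.0, 0.0, -20.0]
force: [0.2, -1.0, -0.4]
grip_width: 0.036
```

```bash
python3 -c "
from h import *
go((.5389,.2391,.185),-20)
s=snap('side');cv2.imwrite('pics/g12c.png',cv2.resize(s['image'][140:260,330:480],(750,600)))
"
```

```text
t 23.7 pos [ 0.6152 -0.2622 -0.0153] [180.     0.   -19.98] F [ 0.2  -1.03 -0.44] w 0.036 j [-28.2  44.8  80.5  -0.   54.7  81.8]
ROW [ -9.717 -17.802  -8.011] [0. 0. 0.]
```

View pics/g12c.png

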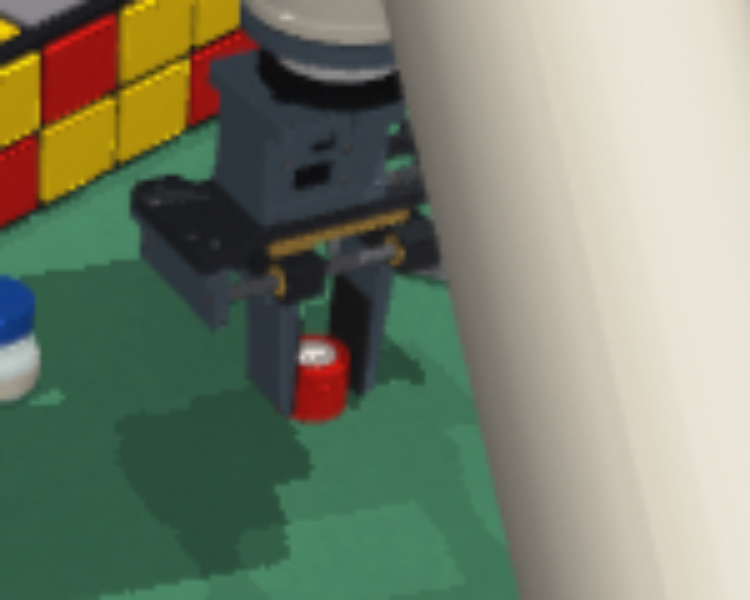

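Both squeezes held. Before carrying the cap, I'll use the released ring, whose TCP position I know, to check where the stud axis is.

```bash
python3 -c "
from h import *
st=snap('top','t2.png');ss=snap('side','s2.png')
for n,s,(u,v),r in(('top',st,(235,238),16),('side',ss,(254,286),20)):
  im=s['image'];cv2.imwrite('pics/z_%s.png'%n,cv2.resize(im[v-20:v+20,u-20:u+20],(600,600),interpolation=cv2.INTER_CUBIC))
  H=cv2.cvtColor(im,cv2.COLOR_BGR2HSV).astype(int);m=(H[...,0]>10)&(H[...,0]<32)&(H[...,1]>90)&(H[...,2]>50)
  k=np.zeros(m.shape,np.uint8);k[v-r:v+r,u-r:u+r]=m[v-r:v+r,u-r:u+r]
  cs,_=cv2.findContours(k,0,1);c=max(cs,key=cv2.contourArea)[:,0]
  q=np.array([ray(s,*p,.145)[:2] for p in c],np.float32);print(n,cv2.minEnclosingCircle(q),cv2.fitEllipse(q),c.min(0),c.max(0))
  print('proj ring ctr',proj(s,(.539,.2391,.145)),'stud top exp',proj(s,(.539,.2391,.163)))
"

```

```text
top ((0.5391446352005005, 0.23902176320552826), 0.024716507643461227) ((0.5392645001411438, 0.23897677659988403), (0.04559726268053055, 0.04642314836382866), 136.11061096191406) [224 227] [243 246]
proj ring ctr [233.1381472  236.96079078] stud top exp [231.63272328 236.04838075]
side ((0.5307978391647339, 0.24565280973911285), 0.03315971791744232) ((0.5299568772315979, 0.24653616547584534), (0.047336041927337646, 0.059737470000982285), 50.25811767578125) [241 274] [267 298]
proj ring ctr [254.41644052 281.94987004] stud top exp [253.73171815 274.41824854]
```

View pics/z_top.png

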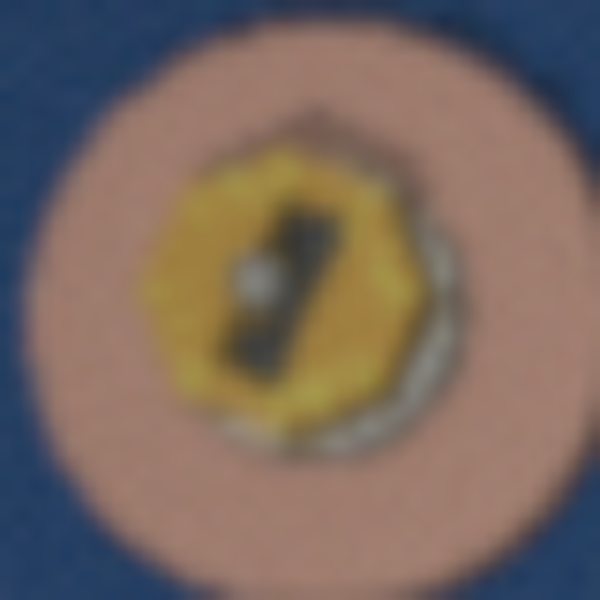

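View pics/z_side.png

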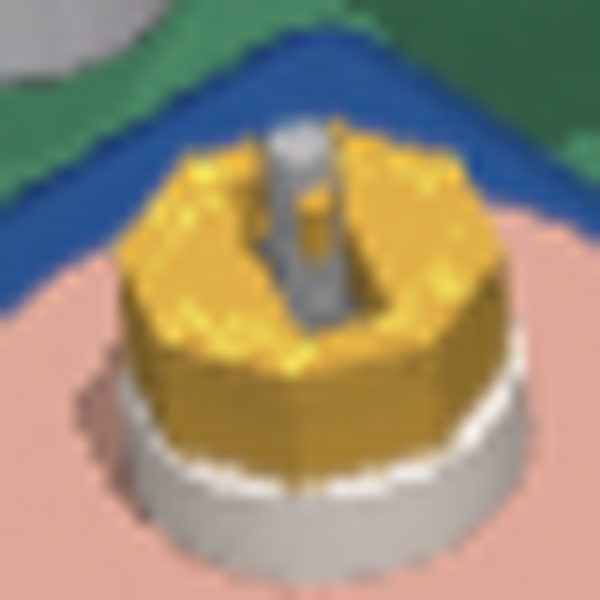

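The top view shows the ring exactly where the TCP left it. The stud tip at (231.7,236.2) is within about 0.3 mm of (0.539,0.239). Carrying the cap to (0.539,0.2393).

Emit:
send_rows --commands '[0,0,-0.6,0,0,0,0.3,0,0,-2,0,0,0,0.3,0,0,-3.8,0,0,0,0.3,-0.4,-0.73,-5.4,0,0,0,0.3,-1.2,-2.2,-6.6,0,0,0,0.3,-2.1,-3.8,-7.2,0,0,0,0.3,-3,-5.5,-7.2,0,0,0,0.3,-3.9,-7.1,-7.2,0,0,0,0.3,-4.8,-8.8,-7.2,0,0,0,0.3,-5.7,-10.4,-7.2,0,0,0,0.3,-6.6,-12.1,-7.2,0,0,0,0.3,-7.5,-13.7,-7.2,0,0,0,0.3,-8.3,-15.2,-7.2,0,0,0,0.3,-9,-16.5,-7.2,0,0,0,0.3,-9.5,-17.4,-7.2,0,0,0,0.3,-9.73,-17.81,-7.2,0,0,0,0.3,-9.73,-17.81,-7.2,0,0,0,0.3,-9.73,-17.81,-7.2,0,0,0,0.3,-9.73,-17.81,-7.2,0,0,0,0.3,-9.73,-17.81,-7.2,0,0,0,0.3]'

```text
clock: 25.85
position: [0.539, 0.2384, 0.1648]
eef_rot: [180.0, -0.0, -20.1]
force: [-0.4, -0.2, -0.8]
grip_width: 0.0366
```

Emit:
send_rows --commands '[0,0,0.1,0,0,0,0.3,0,0,0.2,0,0,0,0.3,0,0,0.3,0,0,0,0.3,0,0,0.4,0,0,0,0.3,0,0,0.4,0,0,0,0.3]'

```text
clock: 26.35
position: [0.5385, 0.2393, 0.1542]
eef_rot: [180.0, 0.0, -20.0]
force: [0.4, -0.4, -1.2]
grip_width: 0.0362
```

```bash
python3 -c "
from h import *
go((.539,.2393,.148),-20)
s=snap('side');cv2.imwrite('pics/g13c.png',cv2.resize(s['image'][230:310,205:305],(750,600)))
"
```

```text
t 26.35 pos [0.5385 0.2393 0.1542] [ 1.7997e+02  3.0000e-02 -1.9980e+01] F [ 0.41 -0.35 -1.17] w 0.0362 j [ 18.2  27.5  84.8  -0.   67.8 128.1]
ROW [ 0.02  -0.006  0.249] [0.01 0.01 0.  ]
```

View pics/g13c.png

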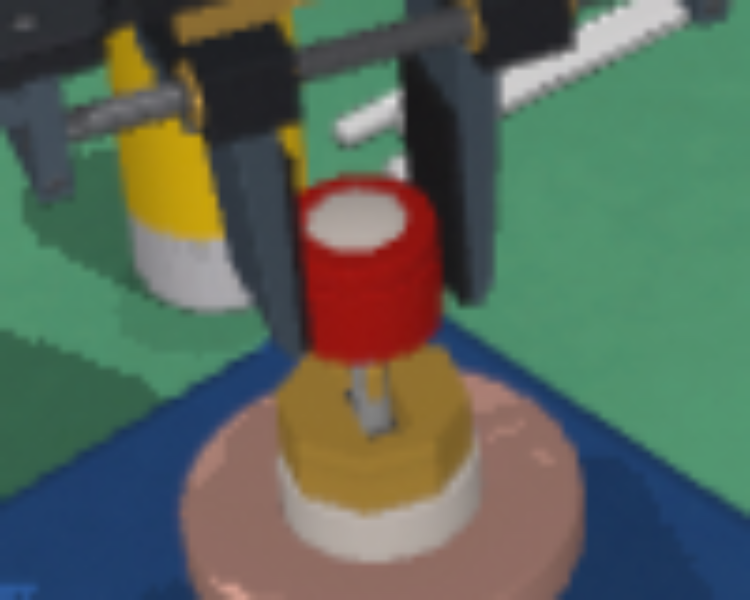

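The cap hangs centred over the stud. Lowering gently.

Emit:
send_rows --commands '[0,0,0.1,0,0,0,0.3,0,0,0.2,0,0,0,0.3,0,0,0.26,0,0,0,0.3,0,0,0.3,0,0,0,0.3]'

```text
clock: 26.8
position: [0.5387, 0.2394, 0.147]
eef_rot: [180.0, 0.0, -20.0]
force: [1.3, -0.9, -0.7]
grip_width: 0.0362
```

Emit:
send_rows --commands '[0,0,0.04,0,0,0,0.3,0,0,0.08,0,0,0,0.3,0,0,0.12,0,0,0,0.3]'

```text
clock: 27.1
position: [0.5388, 0.2394, 0.1442]
eef_rot: [-180.0, -0.0, -20.0]
force: [0.3, -0.2, -0.3]
grip_width: 0.0365
```

It's on the stud with no resistance yet. Now pushing on slowly.

Emit:
send_rows --commands '[0,0,0.04,0,0,0,0.3,0,0,0.08,0,0,0,0.3,0,0,0.12,0,0,0,0.3,0,0,0.16,0,0,0,0.3]'

```text
clock: 27.5
position: [0.539, 0.2395, 0.1404]
eef_rot: [-180.0, -0.0, -20.0]
force: [-0.3, -0.9, 6.1]
grip_width: 0.0364
```

Emit:
send_rows --commands '[0,0,0.04,0,0,0,0.3,0,0,0.08,0,0,0,0.3,0,0,0.12,0,0,0,0.3,0,0,0.16,0,0,0,0.3]'

```text
clock: 27.9
position: [0.5389, 0.2395, 0.1364]
eef_rot: [-180.0, -0.0, -20.0]
force: [-1.1, 0.1, 6.7]
grip_width: 0.0359
```

Emit:
send_rows --commands '[0,0,0.04,0,0,0,0.3,0,0,0.08,0,0,0,0.3,0,0,0.12,0,0,0,0.3,0,0,0.16,0,0,0,0.3]'

```text
clock: 28.3
position: [0.5389, 0.2395, 0.1325]
eef_rot: [-180.0, -0.0, -20.0]
force: [-1.0, -0.2, 7.1]
grip_width: 0.0361
```

Emit:
send_rows --commands '[0,0,0.04,0,0,0,0.3,0,0,0.08,0,0,0,0.3,0,0,0.12,0,0,0,0.3]'

```text
clock: 28.6
position: [0.539, 0.2396, 0.1295]
eef_rot: [-180.0, -0.0, -20.0]
force: [-0.7, 1.1, 7.9]
grip_width: 0.036
```

```bash
python3 -c "
from h import *
go((.539,.2393,.1297),-20)
s=snap('side');cv2.imwrite('pics/g14c.png',cv2.resize(s['image'][230:310,205:305],(750,600)))
"
```

```text
t 28.6 pos [0.539  0.2396 0.1295] [-1.7997e+02 -2.0000e-02 -1.9980e+01] F [-0.68  1.14  7.91] w 0.036 j [ 18.2  29.1  86.4   0.   64.5 128.1]
ROW [ 0.005  0.009 -0.007] [-0.01 -0.    0.  ]
```

View pics/g14c.png

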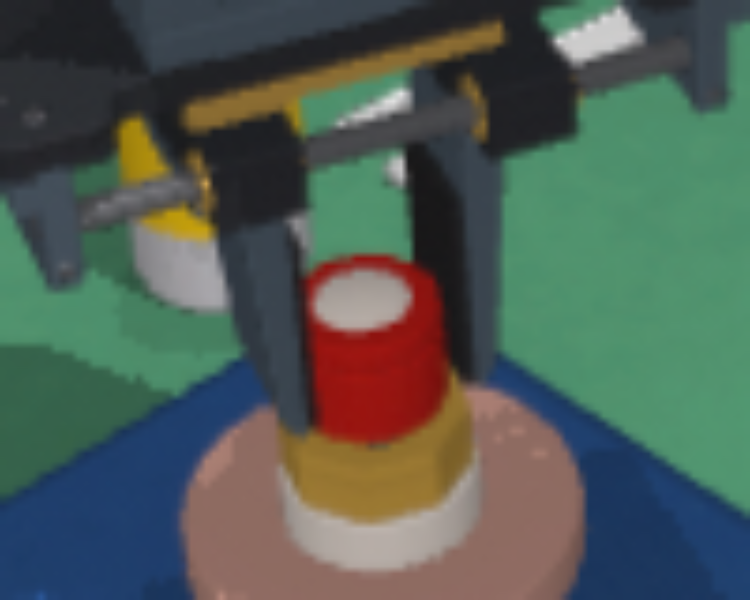

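The cap is nearly down and the head has sunk slightly, so I'll keep pushing gently.

Emit:
send_rows --commands '[0,0,0.04,0,0,0,0.3,0,0,0.08,0,0,0,0.3,0,0,0.12,0,0,0,0.3]'

```text
clock: 28.95
position: [0.5389, 0.2396, 0.1265]
eef_rot: [-180.0, -0.0, -20.0]
force: [-2.1, 0.3, 8.0]
grip_width: 0.0362
```

Emit:
send_rows --commands '[0,0,0.04,0,0,0,0.3,0,0,0.08,0,0,0,0.3,0,0,0.12,0,0,0,0.3]'

```text
clock: 29.25
position: [0.5389, 0.2396, 0.1237]
eef_rot: [-180.0, -0.0, -20.0]
force: [-2.9, 0.1, 12.8]
grip_width: 0.036
```

```bash
python3 -c "
from h import *
go((.539,.2393,.1297),-20)
s=snap('side');cv2.imwrite('pics/g15c.png',cv2.resize(s['image'][230:310,205:305],(750,600)))
"
```

```text
t 29.25 pos [0.5389 0.2396 0.1237] [-1.7997e+02 -2.0000e-02 -1.9980e+01] F [-2.93  0.07 12.82] w 0.036 j [ 18.2  29.5  86.7   0.   63.8 128.1]
ROW [ 0.009  0.01  -0.238] [-0.01 -0.    0.  ]
```

View pics/g15c.png

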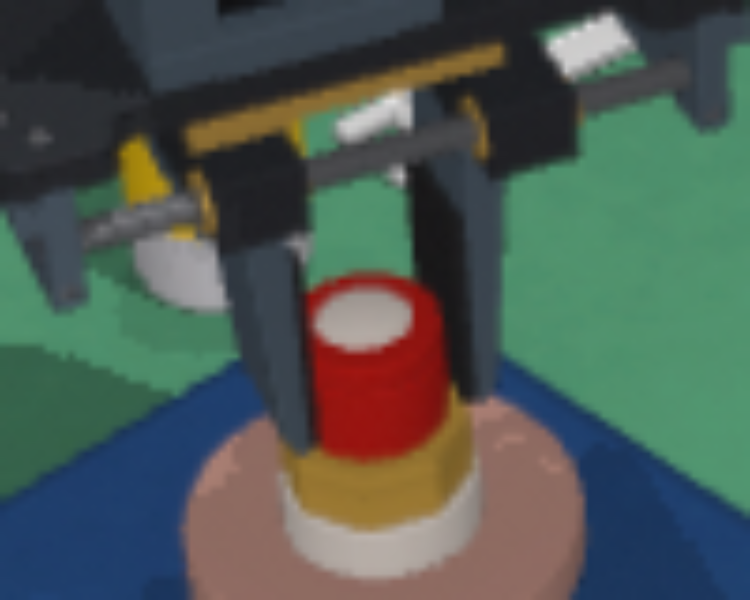

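The force has now begun to rise at about the spring rate, which suggests the cap is seated. I'll add a few mm to reach about 17 N, and make sure of it.

Emit:
send_rows --commands '[0,0,0.04,0,0,0,0.3,0,0,0.08,0,0,0,0.3,0,0,0.12,0,0,0,0.3,0,0,0.12,0,0,0,0.3]'

```text
clock: 29.7
position: [0.5389, 0.2397, 0.1209]
eef_rot: [-180.0, -0.0, -20.0]
force: [-4.2, 0.2, 15.4]
grip_width: 0.0364
```

Emit:
send_rows --commands '[0,0,0.04,0,0,0,0.3,0,0,0.04,0,0,0,0.3,0,0,0.04,0,0,0,0.3]'

```text
clock: 30.0
position: [0.539, 0.2396, 0.1201]
eef_rot: [-180.0, -0.0, -20.0]
force: [-4.3, 0.1, 17.1]
grip_width: 0.0363
```

Seated: the force follows the head's spring. Releasing and lifting, then checking.

Emit:
send_rows --commands '[0,0,-0.05,0,0,0,0.3,0,0,-0.1,0,0,0,0.3,0,0,-0.14,0,0,0,0.3,0,0,-0.14,0,0,0,0.7,0,0,-0.14,0,0,0,0.7,0,0,-0.14,0,0,0,0.7,0,0,-0.14,0,0,0,0.7,0,0,-0.6,0,0,0,0.7,0,0,-1.8,0,0,0,0.7,0,0,-3.2,0,0,0,0.7,0,0,-4.8,0,0,0,0.7,0,0,-5,0,0,0,0.7,0,0,-5,0,0,0,0.7]'

```text
clock: 31.3
position: [0.5394, 0.2396, 0.2461]
eef_rot: [-179.9, -0.1, -20.0]
force: [-0.0, 0.0, -0.0]
grip_width: 0.0642
```

```bash
python3 -c "
from h import *
go((.539,.2393,.1297),-20)
s=snap('side','f1.png');cv2.imwrite('pics/f1c.png',cv2.resize(s['image'][230:310,205:305],(750,600)))
for h in(.145,.175): print(h,proj(s,(.539,.2393,h)))
P=pts(s);q=P[262:272,245:262].reshape(-1,3);print(np.median(q,0))
im=s['image'];H=cv2.cvtColor(im,cv2.COLOR_BGR2HSV)
print([(v,H[v,252].tolist()) for v in range(258,312,1)])
"
```

```text
t 31.3 pos [0.5394 0.2396 0.2461] [-1.7989e+02 -1.4000e-01 -1.9980e+01] F [-0.    0.02 -0.05] w 0.0642 j [ 18.2  22.6  77.8  -0.   79.5 128.1]
ROW [-0.024  0.027  4.655] [-0.02 -0.03  0.  ]
0.145 [254.33210882 282.00045658]
0.175 [253.18156727 269.36171211]
[0.54569164 0.23243609 0.17498442]
[(258, [73, 115, 146]), (259, [73, 117, 148]), (260, [73, 115, 148]), (261, [73, 115, 148]), (262, [73, 116, 147]), (263, [68, 88, 136]), (264, [1, 225, 143]), (265, [1, 158, 140]), (266, [12, 22, 151]), (267, [12, 21, 158]), (268, [13, 22, 164]), (269, [14, 20, 168]), (270, [14, 22, 173]), (271, [13, 20, 176]), (272, [13, 23, 181]), (273, [10, 31, 180]), (274, [1, 168, 153]), (275, [1, 225, 144]), (276, [1, 228, 149]), (277, [1, 228, 159]), (278, [1, 230, 154]), (279, [1, 228, 153]), (280, [1, 228, 159]), (281, [1, 227, 155]), (282, [1, 225, 155]), (283, [1, 230, 154]), (284, [1, 228, 153]), (285, [1, 228, 154]), (286, [1, 230, 153]), (287, [1, 230, 152]), (288, [4, 218, 153]), (289, [16, 184, 140]), (290, [20, 172, 145]), (291, [20, 171, 155]), (292, [20, 172, 154]), (293, [20, 175, 149]), (294, [20, 173, 153]), (295, [20, 172, 154]), (296, [20, 174, 155]), (297, [20, 145, 156]), (298, [18, 54, 171]), (299, [13, 22, 186]), (300, [13, 22, 183]), (301, [13, 20, 182]), (302, [15, 22, 182]), (303, [13, 23, 180]), (304, [10, 36, 164]), (305, [7, 81, 145]), (306, [6, 79, 142]), (307, [7, 81, 142]), (308, [7, 81, 142]), (309, [5, 78, 143]), (310, [5, 80, 143]), (311, [6, 80, 143])]
```

View pics/f1c.png

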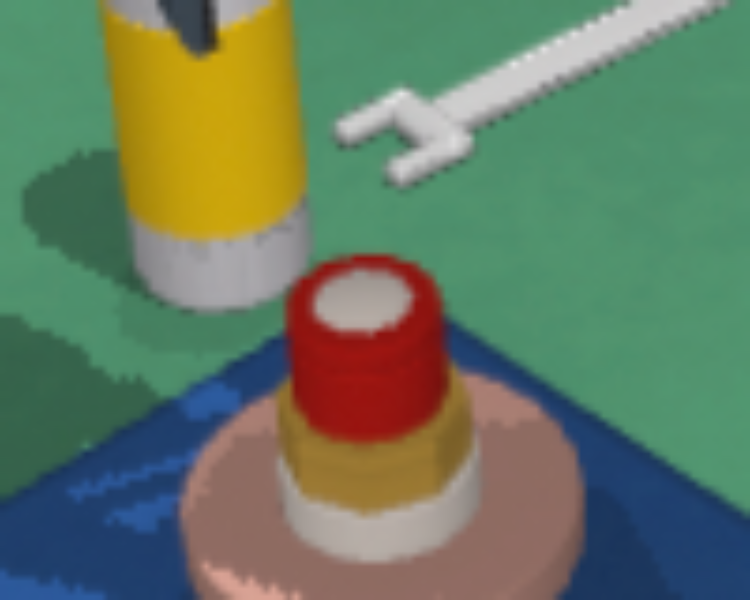

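Emit:
send_rows --commands '[0,0,-1,0,0,0,0.7,0,0,-2,0,0,0,0.7,0,0,-2,0,0,0,0.7,0,0,-2,0,0,0,0.7,0,0,-2,0,0,0,0.7,0,0,-2,0,0,0,0.7]'

```text
clock: 31.95
position: [0.5382, 0.2392, 0.2929]
eef_rot: [179.9, 0.1, -20.0]
force: [0.8, 0.7, -0.5]
grip_width: 0.0637
```

```bash
python3 -c "
from h import *
s=snap('side','f2.png');im=s['image'];H=cv2.cvtColor(im,cv2.COLOR_BGR2HSV).astype(int)
m=((H[...,1]<50)&(H[...,2]>130))[262:278,244:264];v,u=np.nonzero(m);print('dot',u.mean()+244,v.mean()+262,'exp',proj(s,(.539,.2393,.175)))
print([(v,H[v,252,0]) for v in(262,263,264,287,288,289,296,297,298,304,305)])
a=cv2.imread('pics/side1.png');cv2.imwrite('pics/f2s.png',im);snap('top','f2t.png')
go((.5,.2,.2),-20)"
```

```text
dot 251.78571428571428 268.9642857142857 exp [253.18156727 269.36171211]
[(262, np.int64(73)), (263, np.int64(69)), (264, np.int64(0)), (287, np.int64(1)), (288, np.int64(4)), (289, np.int64(16)), (296, np.int64(20)), (297, np.int64(19)), (298, np.int64(18)), (304, np.int64(10)), (305, np.int64(6))]
t 32.05 pos [0.5384 0.2393 0.2934] [ 1.7995e+02  6.0000e-02 -1.9980e+01] F [-1.14 -0.43 -0.28] w 0.0638 j [ 18.2  20.8  73.2   0.   86.1 128.1]
ROW [-0.902  2.     3.738] [0.01 0.01 0.  ]
```

View pics/f2s.png

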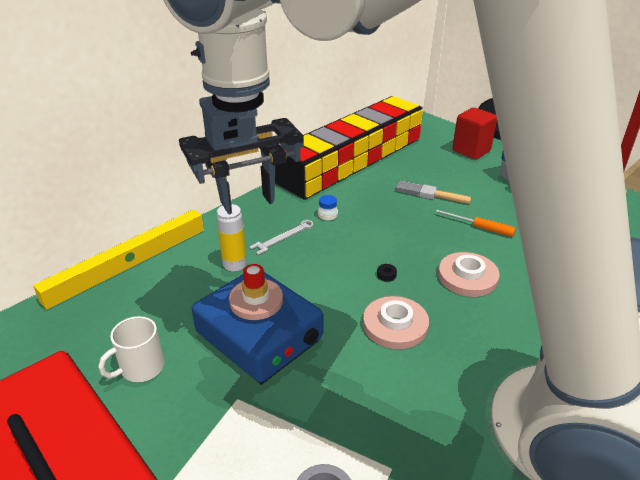

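The stack stands at (254,285), with the cap top at the height expected for fully home. The spacer at (387,272) and the other things are where they were, and the gripper is clear. Handing in.

```bash
python3 -c "
from h import *
print(ticket.job_done())"
```

```text
the job is handed in; nothing more can be done
None
```

The sharpener is assembled and handed in at about 32 s of the 72 s allowed. The pink wheel is on the flange, the brass ring is home on its hub, and the red cap is pushed down onto the ring.

**Wheel:** I took the smallest of the three look-alikes (99 mm across, the others about 130 mm). It went over the shaft freely and met the flange with a change of about 9 N.

**Ring:** I measured the tang at about -20° to the x axis and set the ring to that angle beforehand. It dropped over the tang at once, so no turning on top was needed. It touched the hub at the expected height with about 5 N.

**Cap:** I centred it with two squeezes at right angles. The strips resisted at about 6–8 N. Then the force rose at roughly the head spring's rate, up to 17 N, which is what a seated cap should give.

**Last checks:** The side view shows no gap between cap, ring and hub, and depth puts the cap top at 0.175 m, the height for fully home. In that view the spacer and the other things looked unmoved. I saved a final top view but did not look at it.

**What disagreed:**
- The visible fingertips are about 25 mm above the reported tool point. My first try at the wheel therefore closed in the air above the hub, touching nothing. I corrected for this afterwards.
- My last check of the cap's white dot was 1.4 px to one side, with a mask that may have caught some background. By eye, in a crop taken about half a second earlier, the dot matched to within 1 px.

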